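Find the live module in the training bay and draw it out

TASK

Press the orange snap tab inward to release the clear cover of the battery bay, lift the cover off and lay it flat in the middle of the black mat. Then feel which of the three look-alike modules is the heavy one, without lifting any of them, and slide it forward out of its lane until it stops against the black front lip; leave the two light dummies at home, nudged by no more than 2 cm. Do not disturb the other things on the bench.

Things in the scene. Friction and masses are not known exactly. Their poses are not given: they have to be found in the camera images.
- bay: fixed battery bay, 248 x 228 mm, on the left or right of the bench. Origin on the bench surface; x runs along its three lanes, away from the robot, y left, z up. Floor top at z = 8 mm. Lanes 58 mm wide, centred at y = +73 (left), 12, -49 mm (right; beside it an empty channel), parted by dividers 12 mm high. Modules start centred at about x = 40 mm; one against the front lip is at x = -65 mm
- lip (a point): middle of the inner face of the black front lip, at floor height (bay x = -105 mm); the lip rises 14 mm above the floor. Between it and the walls (from bay x = -14 mm on) lies the open apron, with side rails 12 mm high
- rear (a point): middle of the rear wall's inner face, at floor height (bay x = 127 mm). Rear and side walls are 8 mm thick, tops at 64 mm above the bench, side walls' inner faces at bay y = +-102 mm. With the cover off there is an open gap of some 40 to 53 mm between each module's back and this wall, room for shut fingers
- tab (a joint): flexing of the orange snap tab, rad; 0 at rest, grows as its top is pressed inward (bay +y), stop at 0.2. At about 0.1 its hook clears the cover's edge strip and spring pins lift that side of the cover by about 11 mm; it stays released when the tab springs back. Takes about 8 N at tab_face to release, 15 N to reach the stop
- tab_face (a point): middle of the outer (bay -y) pressing face of the snap tab's upper part, 66 mm above its root. The upright orange tongue, 44 mm wide (bay x), 5 mm thick, stands in the bay's right side wall; its top is 10 mm above this point (94 mm above the bench); its hook, 11 to 16 mm below it, sticks out 5.5 mm. Press level towards bay +y by 8 to 12 mm
- cover_grip (a point): middle of the black grip rib of the clear cover: 64 mm long (cover x), 16 mm thick (y), top 15 mm above this point, foot (the cover's upper face) 19 mm below. Cover: shallow lid 162 (x) x 233 (y) mm, 0.25 kg, centre of mass close under this point, skirts' bottom 28 mm below it; its axes lie along the bay's when fitted
- mat: black rubber parking mat, 240 (x) x 250 (y) x 3 mm, fixed on the bench; origin at the centre of its underside. It may lie on the right or the left
- module_left: blue battery module, left lane, 80 (x, along the lane) x 50 x 50 mm tall, origin at the centre of its underside, standing on the bay floor. The three look alike; one, in any lane, not visibly, holds cells: about 0.85 kg; the two empty dummies about 0.22 kg. Nudged along the lane the heavy one drags about four times as hard (3.5 to 6 N against about 1 N)
- module_middle: blue battery module, middle lane, 80 (x, along the lane) x 50 x 50 mm tall, origin at the centre of its underside, standing on the bay floor. The three look alike; one, in any lane, not visibly, holds cells: about 0.85 kg; the two empty dummies about 0.22 kg. Nudged along the lane the heavy one drags about four times as hard (3.5 to 6 N against about 1 N)
- module_right: blue battery module, right lane, 80 (x, along the lane) x 50 x 50 mm tall, origin at the centre of its underside, standing on the bay floor. The three look alike; one, in any lane, not visibly, holds cells: about 0.85 kg; the two empty dummies about 0.22 kg. Nudged along the lane the heavy one drags about four times as hard (3.5 to 6 N against about 1 N)
- beacon: bystander: signal beacon, 58 mm base, 128 mm tall, green-amber-red, standing between bay and mat; origin at its underside
- contactor: bystander: grey and black contactor block, 80 x 50 x 72 mm tall, between bay and mat; origin at its underside
- meter: bystander: orange multimeter lying flat, 84 x 160 x 42 mm, behind; origin at its underside
- mug: bystander: white mug, 80 mm across, 90 mm tall, behind; origin at its underside
- driver: bystander: red screwdriver lying behind, 150 mm long
- terminal: bystander: green terminal block, 120 x 40 x 36 mm, left edge of the work area; origin at its underside
- spanner: bystander: steel spanner, 180 mm, lying at the right edge of the work area

How it is judged:
By the outcome, as a careful person would: the job done as asked, in the order asked, and still so for the second after the job is handed in, with the robot touching nothing.
It also fails if it takes over 72 s, if anything falls off the work surface, if the arm or the gripper's body presses on something with over 40 N, if the wrist force passes 120 N, or if a joint passes its speed limit or range.

ROBOT

A 6-joint arm with a two-finger parallel gripper is mounted at the origin on the work surface. World frame = base frame: x ahead of the robot, y to its left, z up, the work surface at z = 0. Lengths are in mm, angles in rad, forces in N, time in s.
With the tool pointing down it reaches from about 275 to 1000 mm from the base axis. Payload 8.4 kg.
Tool frame: the origin (TCP) lies midway between the tips of the shut fingers; the grasp point (between the pads) lies 19 mm behind it; x points along the fingers, y is the direction in which the jaws open and shut, and the axes are right-handed (so a half turn about x gives the same grasp; the last joint's range is limited). The gripper opens to 85 mm and grips with 20 to 120 N. Pads are 22 mm wide; open, the fingers measure 114 mm over their backs; the gripper's body (76 mm by 85 mm) begins 54 mm behind the grasp point. The pads swing forward as they close: fully open they stand 13 mm farther back than shut.
Start: joints at [-1.221, 0.353, 1.633, -0, 1.155, -0.002], TCP at [215.366, -586.724, 208.581] pointing down, gripper open.
Joint ranges: [-2.63, 2.63], [-0.92, 2.1], [0.06, 2.66], [-1.3, 4.44], [0, 2.69], [-3.02, 3.02]. Speed limits (rad/s): [2.22, 2.22, 2.79, 3.14, 3.14, 3.14].

INTERFACE

Orientations are given as a 3x3 rotation matrix whose columns are the frame's x, y, z axes.
In Python, from rig import sensors, eyes, workorder, models gives the robot as it stands.
- The arm moves only by the tool play_rows, never from a script. Its argument "commands" is a list of rows, each an object of numbers: "fingers": the opening in per cent of the stroke, from 0 (shut) to 100 (fully open); "x", "y", "z": the shift along the world's x, y, z in cm; "wx", "wy", "wz": the turn, a rotation vector about the world's x, y, z in degrees. In form: [{"fingers": .., "x": .., "y": .., "z": .., "wx": .., "wy": .., "wz": ..}, ...]. A call has 1 to 12 rows; each row is the pose to reach, as a shift and turn from the pose commanded when the call began; what a row does not reach only later rows make up. A row lasts 1/12 s, in which the tool goes at most 41.7 mm and 7.16 degrees, less where a joint would pass 70% of its speed; a pose out of reach is approached as far as the arm can. A call with a gripper value outside its range is refused whole. The fingers move at their own pace and stop on an object; the grip force is fixed at half the most. Time passes only in rows, so rows that repeat a pose let the fingers close. It gives the time, the measured TCP pose, the force and the opening at its end, in the units of the state.
- sensors.get_state(): the state, without advancing time (a new reading comes with each control period).
- eyes.grab_frame(name): name is "side" or "top"; returns a dict with "frame" (420x560x3 uint8, blue, green, red), "K" (3x3 intrinsics, pixels), "D" ([k1, k2, p1, p2, k3] as OpenCV has them; the pictures are not rectified), "world_to_cam" (4x4, takes a point from world to camera coordinates). Camera axes: x right, y down, z forward; pixel columns grow to the right and rows downward; lengths in mm; the calibration is good to about 2 mm. A picture is of the moment at which its call begins. There is no depth.
- workorder.close_job(): hands the job in, once; it reports no verdict.
Trained networks look in a picture, given as the dict that the camera call returned (one of the last four; its "shot" number tells which), for a name from the list of things; names that differ only in an ending like _2 or _b are one class to them, and where a whole thing is asked for, a point or a joint stands for the part that bears it (a point fixed in the world has none). Each returns a list of dicts, best first, with "conf" (0 to 1); they miss things now and then, are a little off and sometimes report something else, mostly with a low value. They report only what shows in the picture. A call takes as long as a camera call.
- models.recognise(target, picture): "point" ([row, column] in pixels, amid what is visible of it).
The state is a dict: "time": time; "joint_positions": joint angles; "joint_velocities": joint speeds; "joint_torque": joint torques, N m; "ee_pos": TCP position; "ee_rot": TCP orientation; "force": force on the tool from outside, world axes, zero at the start; "moment": the same for the moment, N m; "gripper_width": finger opening in mm.
Only numpy, scipy, OpenCV 4.12 (cv2) and the standard library are available. Lean on these libraries where they do the work, as an engineer would, in place of code of your own. Each camera call takes 0.05 s, during which the arm holds its last target.

## Working session

There is one attempt and no reset: what is moved stays moved. The work goes in short steps, Python scripts to look and compute and a tool call to move; the robot and the scene stay as the last step left them, time stands still between calls to the robot, and variables do not carry over. Pictures are saved under pics/ and viewed, and the job is handed in when it is done.

Besides the shell and the picture viewer there is one more tool, called after ">>>" by a JSON object that holds its "api" and its "payload". play_rows: Moves the arm, as the interface text tells. Its arguments: {"type":"object","properties":{"commands":{"type":"array"}},"required":["commands"]}

```bash
ls; mkdir -p pics
cat > h.py <<'E'
import numpy as np, cv2
from rig import sensors, eyes, workorder, models
def proj(f,P):
    P=np.atleast_2d(np.array(P,float)); M=np.array(f["world_to_cam"])
    r,_=cv2.Rodrigues(M[:3,:3]); p,_=cv2.projectPoints(P,r,M[:3,3],np.array(f["K"]),np.array(f["D"],float)); return p[:,0]
def ray(f,uv):
    M=np.array(f["world_to_cam"]); n=cv2.undistortPoints(np.array([[uv]],float),np.array(f["K"]),np.array(f["D"],float))[0,0]
    d=M[:3,:3].T@np.array([n[0],n[1],1]); c=-M[:3,:3].T@M[:3,3]; return c,d/np.linalg.norm(d)
def onz(f,uv,z):
    c,d=ray(f,uv); return c+d*(z-c[2])/d[2]
def st():
    s=sensors.get_state(); print('t',round(s['time'],2),'pos',np.round(s['ee_pos'],1),'F',np.round(s['force'],2),'M',np.round(s['moment'],2),'w',round(s['gripper_width'],1)); return s
E
python3 - <<'E'
from h import *
s=st(); print(np.round(s['ee_rot'],3))
for n in("top","side"):
    f=eyes.grab_frame(n); cv2.imwrite(f'pics/{n}0.png',f['frame'])
    M=np.array(f['world_to_cam']); print(n,'cam at',-M[:3,:3].T@M[:3,3], f['K'],f['D'])
    for t in "bay tab_face cover_grip mat module_left module_middle module_right beacon contactor meter mug driver terminal spanner lip rear".split():
        try:
            r=models.recognise(t,f); print(t,[(np.round(q['point']).tolist(),round(q['conf'],2)) for q in r[:3]])
        except Exception as e: print(t,e)
E
```

```text
pics
t 0.0 pos [ 215.2 -586.3  207.9] F [ 0.37  0.03 -0.33] M [-0.01  0.02 -0.03] w 85.5
[[-0.001  0.345 -0.939]
 [ 0.001 -0.939 -0.345]
 [-1.    -0.001  0.   ]]
top cam at [ 464.68256294  -10.57649351 1207.30270838] [[450.11965947   0.         279.46079666]
 [  0.         450.11965947 209.72798996]
 [  0.           0.           1.        ]] [-0.00172935  0.          0.          0.          0.        ]
bay [([263.0, 359.0], 0.86)]
tab_face [([261.0, 358.0], 0.61), ([218.0, 400.0], 0.5)]
cover_grip [([212.0, 356.0], 0.65)]
mat [([230.0, 186.0], 0.56), ([244.0, 445.0], 0.33)]
module_left []
module_middle []
module_right []
beacon [([258.0, 272.0], 0.83)]
contactor [([214.0, 270.0], 0.84)]
meter [([148.0, 198.0], 0.69)]
mug [([144.0, 334.0], 0.85)]
driver [([136.0, 275.0], 0.83)]
terminal [([243.0, 97.0], 0.66)]
spanner [([244.0, 445.0], 0.94)]
lip [([260.0, 356.0], 0.75), ([141.0, 275.0], 0.57)]
rear []
side cam at [ 97.74350062 606.6565369  906.21959204] [[379.54513613   0.         281.4423409 ]
 [  0.         379.54513613 212.15524552]
 [  0.           0.           1.        ]] [-0.06720511  0.          0.          0.          0.        ]
bay [([208.0, 354.0], 0.87)]
tab_face [([159.0, 350.0], 0.48)]
cover_grip [([182.0, 333.0], 0.7), ([208.0, 354.0], 0.49)]
mat [([287.0, 242.0], 0.9)]
module_left []
module_middle []
module_right [([286.0, 241.0], 0.21)]
beacon [([235.0, 321.0], 0.7)]
contactor [([222.0, 291.0], 0.73)]
meter [([234.0, 199.0], 0.68)]
mug [([165.0, 282.0], 0.97), ([285.0, 243.0], 0.72), ([206.0, 353.0], 0.62)]
driver [([192.0, 244.0], 0.75), ([220.0, 288.0], 0.22)]
terminal [([347.0, 194.0], 0.9)]
spanner [([167.0, 386.0], 0.53)]
lip [([206.0, 352.0], 0.66), ([170.0, 384.0], 0.48), ([233.0, 320.0], 0.22)]
rear [([206.0, 355.0], 0.68), ([234.0, 199.0], 0.41)]
```

View pics/top0.png

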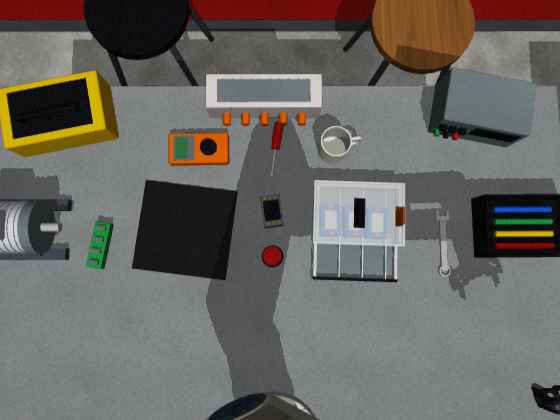

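View pics/side0.png

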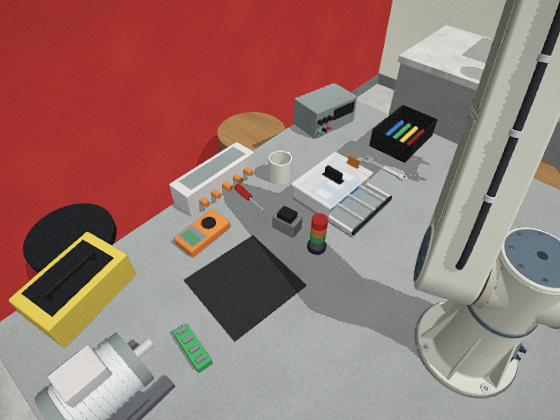

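Run:
```python
import cv2
a=cv2.imread('pics/top0.png')[140:320,300:470]; cv2.imwrite('pics/top0c.png',cv2.resize(a,None,fx=3.3,fy=3.3,interpolation=cv2.INTER_CUBIC))
a=cv2.imread('pics/side0.png')[130:290,270:430]; cv2.imwrite('pics/side0c.png',cv2.resize(a,None,fx=3.7,fy=3.7,interpolation=cv2.INTER_CUBIC))
```

```text
(no output)
```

View pics/top0c.png

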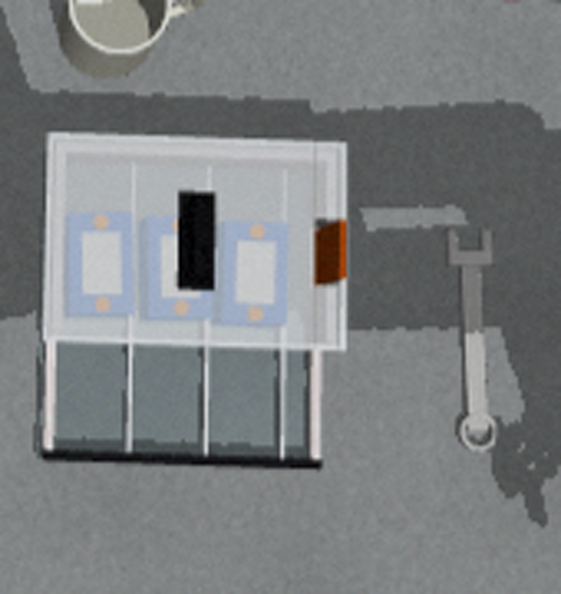

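View pics/side0c.png

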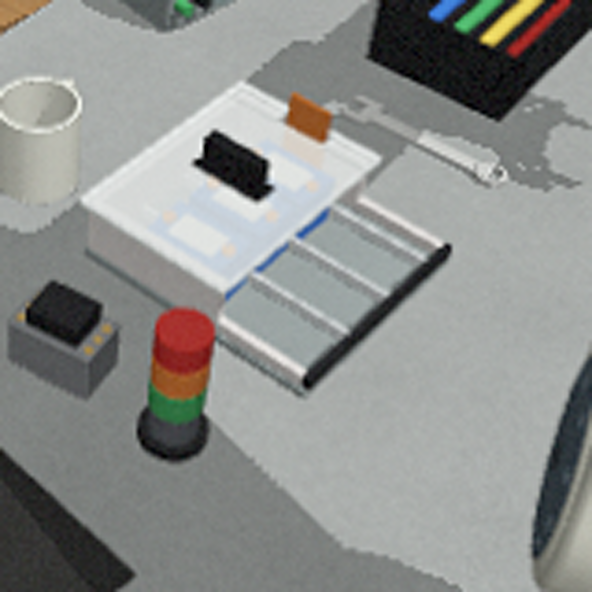

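Run:
```python
from h import *
f=eyes.grab_frame("top"); g=eyes.grab_frame("side")
c=lambda u,v:(300+(u+.5)/3.3-.5,140+(v+.5)/3.3-.5)
for n,u,v,z in [("lipL",43,460,22),("lipR",321,467,22),("d1",128,453,20),("d2",207,456,20),("d3",281,460,20),("covTL",48,133,68),("covTR",346,143,68),("covBR",346,350,68),("covBL",43,340,68)]:
    print(n,np.round(onz(f,c(u,v),z),1))
d=lambda u,v:(270+(u+.5)/3.7-.5,130+(v+.5)/3.7-.5)
for n,u,v,z in [("lipL",306,384,22),("lipR",449,246,22),("covTL",83,205,68),("covTR",240,83,68),("covBR",380,158,68),("covBL",220,293,68)]:
    print('s',n,np.round(onz(g,d(u,v),z),1))
im=f['frame'].astype(int); 
hsv=cv2.cvtColor(f['frame'],cv2.COLOR_BGR2HSV)
def cen(m,box,name,im):
    x0,y0,x1,y1=box; s=m[y0:y1,x0:x1].astype(np.uint8); n,l,stt,ce=cv2.connectedComponentsWithStats(s); k=1+np.argmax(stt[1:,4]); pts=np.argwhere(l==k)[:,::-1]+[x0,y0]
    r=cv2.minAreaRect(pts.astype(np.float32)); print(name,stt[k],ce[k]+[x0,y0],r); return cv2.boxPoints(r)
b=cen(im.max(2)<40,(345,185,375,240),'rib',f)
for q in b: print(np.round(onz(f,q,102),1))
b=cen((hsv[...,0]<15)&(hsv[...,1]>180),(385,195,415,240),'tab',f)
for q in b: print(np.round(onz(f,q,94),1))
h2=cv2.cvtColor(g['frame'],cv2.COLOR_BGR2HSV)
b=cen(g['frame'].max(2)<40,(315,160,350,195),'rib side',g);print(b)
for q in b: print(np.round(onz(g,q,102),1))
b=cen((h2[...,0]<15)&(h2[...,1]>180),(340,150,365,172),'tab side',g);print(b)
for q in b: print(np.round(onz(g,q,94),1))
# mat
b=cen((im.max(2)<32),(120,165,250,290),'mat',f)
for q in b: print(np.round(onz(f,q,3),1))
```

```text
lipL [ 414.7 -108.5   22. ]
lipR [ 407.9 -328.5   22. ]
d1 [ 419.7 -176.1   20. ]
d2 [ 417.  -238.8   20. ]
d3 [ 413.5 -297.5   20. ]
covTL [ 668.3 -112.    68. ]
covTR [ 659.6 -344.3   68. ]
covBR [ 498.8 -338.5   68. ]
covBL [ 507.6 -105.9   68. ]
s lipL [417.5 -98.1  22. ]
s lipR [ 411.1 -321.    22. ]
s covTL [ 663.  -102.7   68. ]
s covTR [ 661.2 -336.2   68. ]
s covBR [ 500.8 -332.    68. ]
s covBL [509.6 -96.2  68. ]
rib [  9  14  11  28 301] [359.11627907 212.74418605] ((359.0, 212.5), (27.0, 10.0), 90.0)
[ 614.  -207.2  102. ]
[ 613.9 -232.   102. ]
[ 546.7 -230.3  102. ]
[ 546.8 -205.6  102. ]
tab [ 11  12   9  19 149] [400.03355705 216.31543624] ((400.0, 216.0), (18.0, 8.0), 90.0)
[ 594.5 -313.2   94. ]
[ 594.4 -333.2   94. ]
[ 549.3 -331.6   94. ]
[ 549.4 -311.6   94. ]
rib side [  8   6  20  18 183] [332.86885246 174.27322404] ((333.51031494140625, 174.33938598632812), (20.37078285217285, 10.005438804626465), 30.256441116333008)
[[322.19168 173.5285 ]
 [327.23312 164.88602]
 [344.82895 175.15027]
 [339.7875  183.79276]]
[ 602.7 -180.1  102. ]
[ 616.3 -226.   102. ]
[ 543.5 -222.5  102. ]
[ 532.  -177.9  102. ]
tab side [ 8  6 11 12 77] [353.         161.41558442] ((353.0000305175781, 161.50001525878906), (12.074767112731934, 7.155416965484619), 26.56505012512207)
[[346.00003 162.00002]
 [349.20004 155.60002]
 [360.00003 161.00002]
 [356.80002 167.40001]]
[ 583.2 -288.9   94. ]
[ 594.6 -324.9   94. ]
[ 550.8 -325.2   94. ]
[ 540.4 -289.6   94. ]
mat [  12   16  106   99 8204] [184.78473915 229.76950268] ((184.49356079101562, 229.54705810546875), (93.84956359863281, 89.35726928710938), 7.800187587738037)
[446.9 368.2   3. ]
[684.4 342.8   3. ]
[648.6  91.3   3. ]
[412.2 122.1   3. ]
```

```bash
cat >> h.py <<'E'
def bayT(x,y,yaw):
    c,s=np.cos(yaw),np.sin(yaw); R=np.array([[c,-s,0],[s,c,0],[0,0,1]]); return lambda P: np.atleast_2d(np.array(P,float))@R.T+[x,y,0]
def overlay(f,T,box,k,out,cx=58,ribx=60,ribdy=0):
    a=cv2.resize(f['frame'][box[1]:box[3],box[0]:box[2]],None,fx=k,fy=k,interpolation=cv2.INTER_CUBIC)
    def L(P,col):
        q=((proj(f,T(P))-[box[0],box[1]]+.5)*k-.5).round().astype(int); cv2.polylines(a,[q.reshape(-1,1,2)],True,col,1)
    R=lambda x0,x1,y0,y1,z:[[x0,y0,z],[x1,y0,z],[x1,y1,z],[x0,y1,z]]
    L(R(-113,-105,-110,110,22),(0,0,255)); L(R(-113,135,-110,110,0),(0,255,255))
    L(R(cx-81,cx+81,-116.5,116.5,68),(0,255,0)); L(R(ribx-32,ribx+32,-8+ribdy,8+ribdy,102),(255,0,255)); L(R(ribx-32,ribx+32,-8+ribdy,8+ribdy,68),(255,0,255))
    for y in(42.5,-18.5,-79.5): L([[-105,y,20],[-14,y,20]],(255,255,0))
    for y in (-110,-115): L([[60-22,y,94],[60+22,y,94],[60+22,y,68],[60-22,y,68]],(0,128,255))
    cv2.imwrite(out,a)
E
python3 - <<'E'
from h import *
f=eyes.grab_frame("top"); g=eyes.grab_frame("side")
yaw=np.arctan2(-8.5,232.5)*-1  # bay y axis direction
# bay +y dir = (lipL-lipR)= (6.8,220) -> yaw=-atan(6.8/220)
yaw=-np.arctan2(6.8+8.7,220+232)
T=bayT(523.8,-222.0,yaw); print(yaw, T([-113,0,0]),T([0,0,0]))
overlay(f,T,(300,140,470,320),3.3,'pics/o_top.png'); overlay(g,T,(270,130,430,290),3.7,'pics/o_side.png')
E
```

```text
-0.03427860304014056 [[ 410.86638228 -218.12727638    0.        ]] [[ 523.8 -222.     0. ]]
```

View pics/o_top.png

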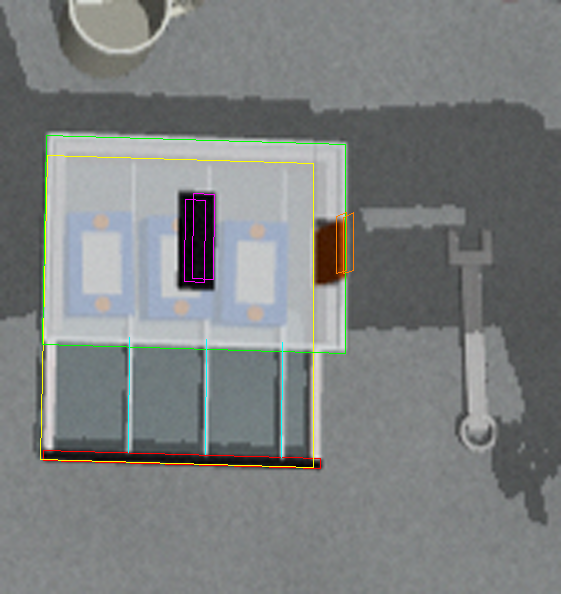

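View pics/o_side.png

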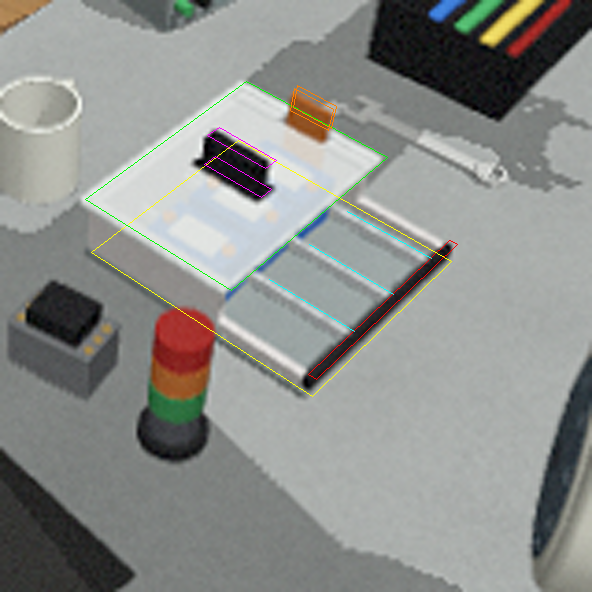

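>>> {"api": "play_rows", "payload": {"commands": [{"fingers":0,"x":3,"y":2,"z":0,"wz":-2},{"fingers":0,"x":7,"y":4,"wz":-5},{"fingers":0,"x":11,"y":6,"wz":-8},{"fingers":0,"x":15,"y":9,"wz":-11},{"fingers":0,"x":19,"y":11,"wz":-14},{"fingers":0,"x":22.5,"y":13.5,"wz":-16},{"fingers":0,"x":26,"y":15.5,"wz":-18},{"fingers":0,"x":29.5,"y":17.5,"wz":-20},{"fingers":0,"x":32.5,"y":19.5,"wz":-22.2},{"fingers":0,"x":35.7,"y":21.2,"wz":-22.2},{"fingers":0,"x":35.7,"y":21.2,"wz":-22.2},{"fingers":0,"x":35.7,"y":21.2,"wz":-22.2}]}}

```text
$.commands[0]: bad value
```

>>> {"api": "play_rows", "payload": {"commands": [{"fingers":0,"z":-4},{"fingers":0,"z":-8},{"fingers":0,"z":-11},{"fingers":0,"z":-12.4},{"fingers":0,"z":-12.4},{"fingers":0,"z":-12.4},{"fingers":0,"z":-12.4}]}}

```text
$.commands[0]: bad value
```

Run:
```python
from h import *
s=st(); print(np.round(s['ee_rot'],3),np.round(s['joint_positions'],2))
f=eyes.grab_frame("top");g=eyes.grab_frame("side")
k=3.3
a=np.hstack([cv2.resize(f['frame'][140:320,300:470],(400,424)),cv2.resize(g['frame'][110:290,270:440],(400,424))])
cv2.imwrite('pics/p1.png',a); print(proj(g,s['ee_pos']),proj(f,s['ee_pos']))
```

```text
t 1.9 pos [ 215.4 -586.7  208.6] F [-0.47 -0.18  0.49] M [0.02 0.03 0.04] w 85.7
[[-0.     0.345 -0.939]
 [ 0.    -0.939 -0.345]
 [-1.    -0.    -0.   ]] [-1.22  0.35  1.63  0.    1.16 -0.  ]
[[497.97141775 139.58049573]] [[542.43056954 374.70640843]]
```

View pics/p1.png

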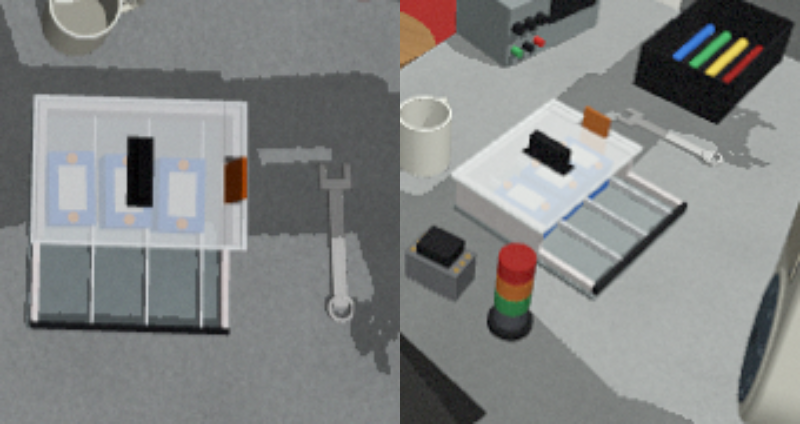

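>>> {"api": "play_rows", "payload": {"commands": [{"fingers":0,"x":3,"y":2,"z":0,"wx":0,"wy":0,"wz":-2},{"fingers":0,"x":7,"y":4,"z":0,"wx":0,"wy":0,"wz":-5},{"fingers":0,"x":11,"y":6,"z":0,"wx":0,"wy":0,"wz":-8},{"fingers":0,"x":15,"y":9,"z":0,"wx":0,"wy":0,"wz":-11},{"fingers":0,"x":19,"y":11,"z":0,"wx":0,"wy":0,"wz":-14},{"fingers":0,"x":22.5,"y":13.5,"z":0,"wx":0,"wy":0,"wz":-16},{"fingers":0,"x":26,"y":15.5,"z":0,"wx":0,"wy":0,"wz":-18},{"fingers":0,"x":29.5,"y":17.5,"z":0,"wx":0,"wy":0,"wz":-20},{"fingers":0,"x":32.5,"y":19.5,"z":0,"wx":0,"wy":0,"wz":-22.2},{"fingers":0,"x":35.7,"y":21.2,"z":0,"wx":0,"wy":0,"wz":-22.2},{"fingers":0,"x":35.7,"y":21.2,"z":0,"wx":0,"wy":0,"wz":-22.2},{"fingers":0,"x":35.7,"y":21.2,"z":0,"wx":0,"wy":0,"wz":-22.2}]}}

```text
time: 3.0
ee_pos: [574.3, -373.0, 208.2]
ee_rot: [[0.0, -0.032, -0.999], [0.0, -0.999, 0.032], [-1.0, -0.0, -0.0]]
force: [-0.2, -0.3, -0.3]
gripper_width: -0.3
```

>>> {"api": "play_rows", "payload": {"commands": [{"fingers":0,"x":0,"y":0,"z":-4,"wx":0,"wy":0,"wz":0},{"fingers":0,"x":0,"y":0,"z":-8,"wx":0,"wy":0,"wz":0},{"fingers":0,"x":0,"y":0,"z":-11,"wx":0,"wy":0,"wz":0},{"fingers":0,"x":0,"y":0,"z":-12.5,"wx":0,"wy":0,"wz":0},{"fingers":0,"x":0,"y":0,"z":-12.5,"wx":0,"wy":0,"wz":0},{"fingers":0,"x":0,"y":0,"z":-12.5,"wx":0,"wy":0,"wz":0}]}}

```text
time: 3.5
ee_pos: [570.9, -375.5, 83.2]
ee_rot: [[-0.002, -0.037, -0.999], [0.001, -0.999, 0.037], [-1.0, -0.001, 0.002]]
force: [-0.0, -0.5, -0.8]
gripper_width: 0.1
```

Run:
```python
from h import *
s=st(); print(np.round(s['joint_positions'],2))
f=eyes.grab_frame("top");g=eyes.grab_frame("side")
a=np.hstack([cv2.resize(f['frame'][140:320,300:470],(400,424)),cv2.resize(g['frame'][110:290,270:440],(400,424))])
cv2.imwrite('pics/p2.png',a); print(proj(g,s['ee_pos']),proj(f,s['ee_pos']))
```

```text
t 3.5 pos [ 570.9 -375.5   83.2] F [-0.02 -0.54 -0.85] M [-0.02 -0.    0.02] w 0.1
[-0.58  0.57  1.59 -0.    0.98  1.02]
[[362.52287153 154.17189404]] [[419.84600228 216.72584079]]
```

View pics/p2.png

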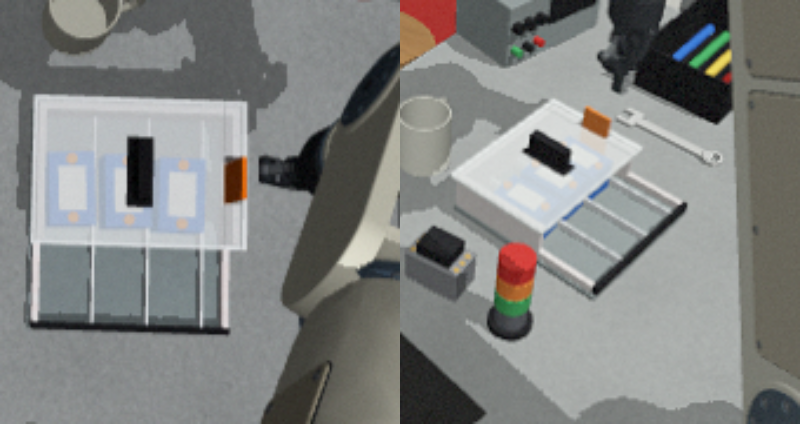

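>>> {"api": "play_rows", "payload": {"commands": [{"fingers":0,"x":0,"y":0.5,"z":0.1,"wx":0,"wy":0,"wz":0},{"fingers":0,"x":0,"y":1.0,"z":0.1,"wx":0,"wy":0,"wz":0},{"fingers":0,"x":0,"y":1.4,"z":0.1,"wx":0,"wy":0,"wz":0},{"fingers":0,"x":0,"y":1.6,"z":0.1,"wx":0,"wy":0,"wz":0},{"fingers":0,"x":0,"y":1.8,"z":0.1,"wx":0,"wy":0,"wz":0},{"fingers":0,"x":0,"y":2.0,"z":0.1,"wx":0,"wy":0,"wz":0},{"fingers":0,"x":0,"y":2.0,"z":0.1,"wx":0,"wy":0,"wz":0},{"fingers":0,"x":0,"y":2.0,"z":0.1,"wx":0,"wy":0,"wz":0}]}}

```text
time: 4.27
ee_pos: [572.4, -354.6, 84.6]
ee_rot: [[-0.0, -0.035, -0.999], [0.0, -0.999, 0.035], [-1.0, -0.0, 0.0]]
force: [-0.3, 0.5, -0.5]
gripper_width: -0.0
```

>>> {"api": "play_rows", "payload": {"commands": [{"fingers":0,"x":0,"y":0.3,"z":0,"wx":0,"wy":0,"wz":0},{"fingers":0,"x":0,"y":0.6,"z":0,"wx":0,"wy":0,"wz":0},{"fingers":0,"x":0,"y":0.8,"z":0,"wx":0,"wy":0,"wz":0},{"fingers":0,"x":0,"y":0.8,"z":0,"wx":0,"wy":0,"wz":0}]}}

```text
time: 4.6
ee_pos: [572.3, -346.2, 84.5]
ee_rot: [[-0.0, -0.035, -0.999], [0.0, -0.999, 0.035], [-1.0, -0.0, 0.0]]
force: [0.0, -0.0, 0.3]
gripper_width: 0.0
```

>>> {"api": "play_rows", "payload": {"commands": [{"fingers":0,"x":0,"y":0.3,"z":0,"wx":0,"wy":0,"wz":0},{"fingers":0,"x":0,"y":0.6,"z":0,"wx":0,"wy":0,"wz":0},{"fingers":0,"x":0,"y":0.6,"z":0,"wx":0,"wy":0,"wz":0}]}}

```text
time: 4.85
ee_pos: [572.3, -340.1, 84.5]
ee_rot: [[-0.0, -0.035, -0.999], [0.0, -0.999, 0.035], [-1.0, -0.0, 0.0]]
force: [0.5, -0.1, -1.2]
gripper_width: -0.1
```

>>> {"api": "play_rows", "payload": {"commands": [{"fingers":0,"x":0,"y":0.3,"z":0,"wx":0,"wy":0,"wz":0},{"fingers":0,"x":0,"y":0.6,"z":0,"wx":0,"wy":0,"wz":0},{"fingers":0,"x":0,"y":0.6,"z":0,"wx":0,"wy":0,"wz":0}]}}

```text
time: 5.1
ee_pos: [572.3, -334.1, 84.5]
ee_rot: [[-0.0, -0.035, -0.999], [0.0, -0.999, 0.035], [-1.0, -0.0, 0.0]]
force: [0.2, 0.1, 0.6]
gripper_width: 0.1
```

Run:
```python
from h import *
s=st()
f=eyes.grab_frame("top");g=eyes.grab_frame("side")
a=np.hstack([cv2.resize(f['frame'][140:320,300:470],(400,424)),cv2.resize(g['frame'][130:230,300:394],(400,424))])
cv2.imwrite('pics/p3.png',a)
```

```text
t 5.1 pos [ 572.3 -334.1   84.5] F [0.18 0.08 0.6 ] M [-0.01 -0.    0.01] w 0.1
```

View pics/p3.png

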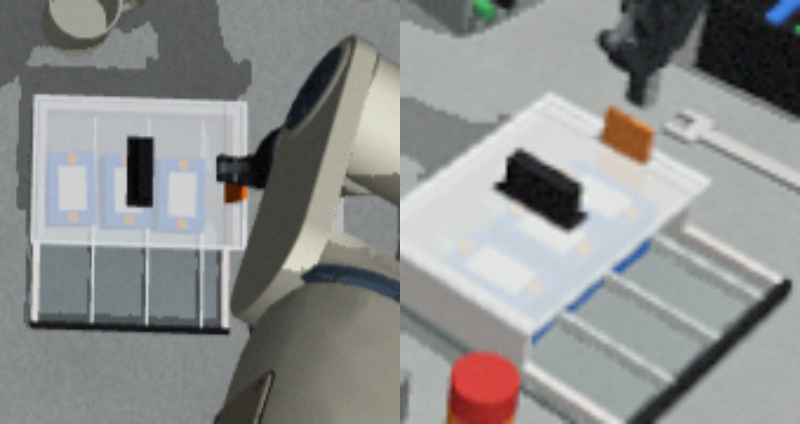

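Run:
```python
from h import *
s=st()
g=eyes.grab_frame("side");f=eyes.grab_frame("top")
box=(310,110,390,180);k=7.5
for fr,box,nm in((g,(310,115,410,185),'pics/p4s.png'),(f,(370,185,440,245),'pics/p4t.png')):
    a=cv2.resize(fr['frame'][box[1]:box[3],box[0]:box[2]],None,fx=k,fy=k,interpolation=cv2.INTER_CUBIC)
    p=s['ee_pos']; 
    for z in (0,20,40,60):
        q=((proj(fr,[p[0],p[1],p[2]+z])[0]-box[:2]+.5)*k).astype(int); cv2.circle(a,tuple(map(int,q)),3,(0,255,0) if z else (0,0,255),-1)
    T=bayT(523.8,-222.0,-.0343)
    for x in(30,74):
      for zz in (94,68):
        q=((proj(fr,T([x,-109,zz]))[0]-box[:2]+.5)*k).astype(int); cv2.circle(a,tuple(map(int,q)),3,(255,0,255),-1)
    cv2.imwrite(nm,a)
```

```text
t 5.2 pos [ 572.4 -334.6   84.6] F [-0.14 -0.28 -0.49] M [-0.03  0.04  0.01] w -0.2
```

View pics/p4s.png

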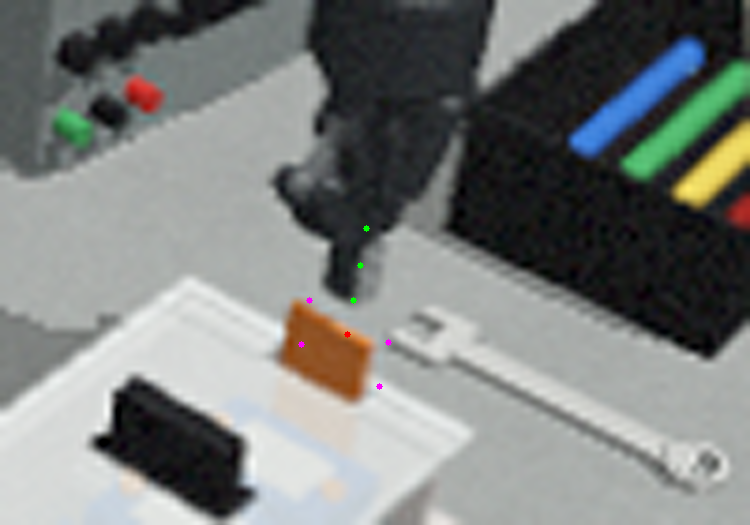

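View pics/p4t.png

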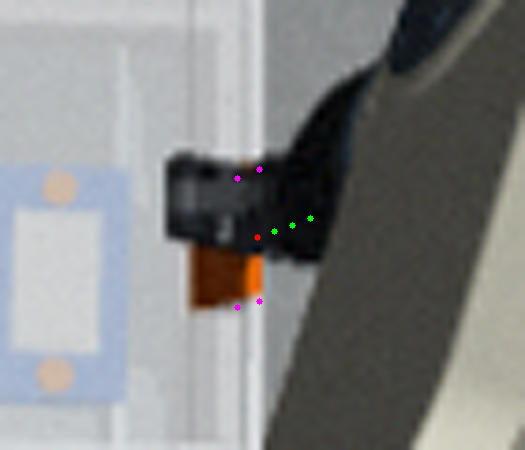

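>>> {"api": "play_rows", "payload": {"commands": [{"fingers":0,"x":0,"y":0.2,"z":0,"wx":0,"wy":0,"wz":0},{"fingers":0,"x":0,"y":0.4,"z":0,"wx":0,"wy":0,"wz":0},{"fingers":0,"x":0,"y":0.4,"z":0,"wx":0,"wy":0,"wz":0}]}}

```text
time: 5.55
ee_pos: [572.3, -330.3, 84.5]
ee_rot: [[-0.0, -0.036, -0.999], [0.0, -0.999, 0.036], [-1.0, -0.0, 0.0]]
force: [0.1, 0.6, -0.0]
gripper_width: -0.0
```

>>> {"api": "play_rows", "payload": {"commands": [{"fingers":0,"x":0,"y":0.2,"z":0,"wx":0,"wy":0,"wz":0},{"fingers":0,"x":0,"y":0.4,"z":0,"wx":0,"wy":0,"wz":0},{"fingers":0,"x":0,"y":0.4,"z":0,"wx":0,"wy":0,"wz":0}]}}

```text
time: 5.8
ee_pos: [572.3, -326.3, 84.5]
ee_rot: [[-0.0, -0.036, -0.999], [0.0, -0.999, 0.036], [-1.0, -0.0, 0.0]]
force: [-0.6, 1.0, -0.4]
gripper_width: -0.1
```

```bash
cat > look.py <<'E'
from h import *
import sys
s=st()
g=eyes.grab_frame("side");f=eyes.grab_frame("top")
k=7.5
for fr,box,nm in((g,(310,115,410,185),'pics/%ss.png'%sys.argv[1]),(f,(370,185,440,245),'pics/%st.png'%sys.argv[1])):
    a=cv2.resize(fr['frame'][box[1]:box[3],box[0]:box[2]],None,fx=k,fy=k,interpolation=cv2.INTER_CUBIC)
    p=s['ee_pos']; q=((proj(fr,p)[0]-box[:2]+.5)*k).astype(int); cv2.circle(a,tuple(map(int,q)),3,(0,0,255),-1)
    cv2.imwrite(nm,a)
E
python3 look.py p5
```

```text
t 5.8 pos [ 572.3 -326.3   84.5] F [-0.62  0.98 -0.42] M [ 0.03  0.05 -0.06] w -0.1
```

View pics/p5s.png

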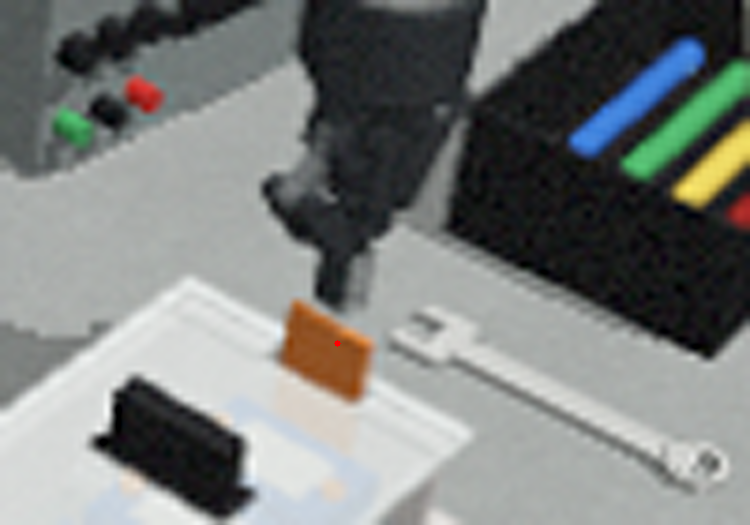

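View pics/p5t.png

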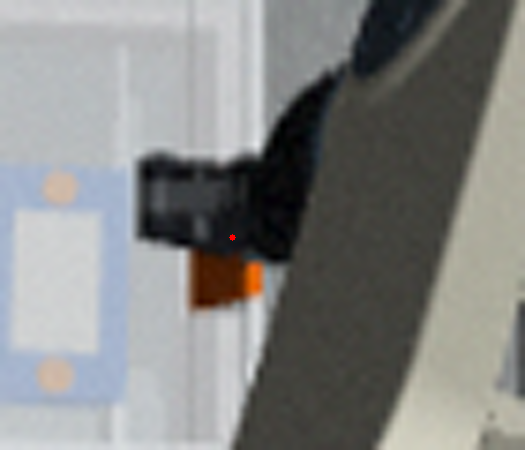

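>>> {"api": "play_rows", "payload": {"commands": [{"fingers":0,"x":0,"y":-3,"z":0,"wx":0,"wy":0,"wz":0},{"fingers":0,"x":0,"y":-5,"z":0,"wx":0,"wy":0,"wz":0},{"fingers":0,"x":0,"y":-5,"z":0,"wx":0,"wy":0,"wz":0},{"fingers":0,"x":0,"y":-5,"z":0,"wx":0,"wy":0,"wz":0}]}}

```text
time: 6.23
ee_pos: [572.2, -377.6, 84.5]
ee_rot: [[0.0, -0.037, -0.999], [-0.0, -0.999, 0.037], [-1.0, 0.0, -0.0]]
force: [-0.1, -0.4, -0.1]
gripper_width: 0.0
```

```bash
python3 look.py p6
```

```text
t 6.23 pos [ 572.2 -377.6   84.5] F [-0.13 -0.39 -0.07] M [-0.03  0.02 -0.06] w 0.0
```

View pics/p6s.png

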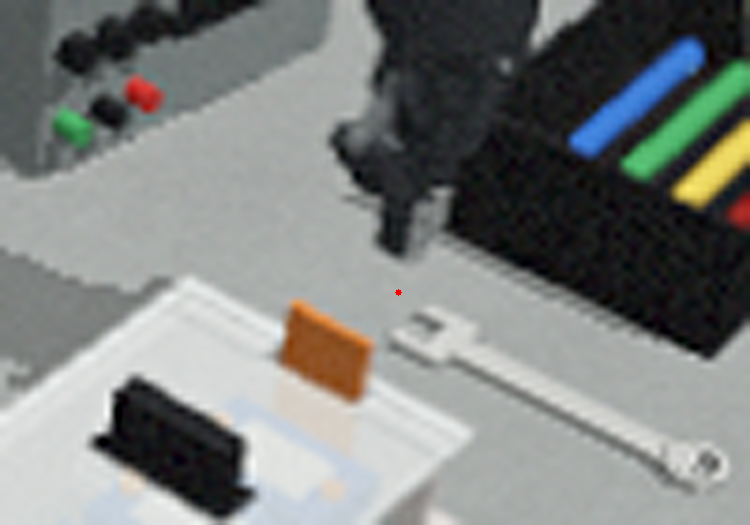

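View pics/p6t.png

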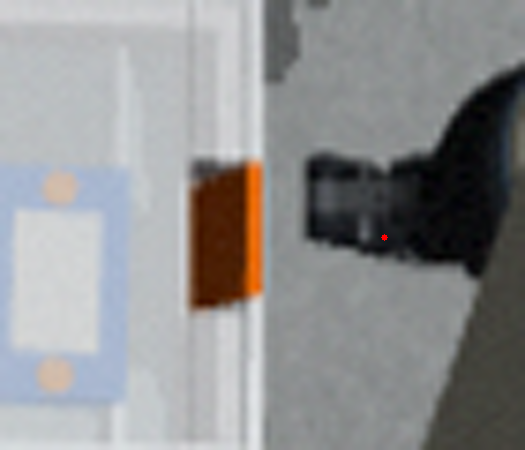

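Run:
```python
from h import *
f=eyes.grab_frame("top");g=eyes.grab_frame("side")
def tri(ps):
    A=np.zeros((3,3));b=np.zeros(3);L=[]
    for fr,uv in ps:
        c,d=ray(fr,uv);P=np.eye(3)-np.outer(d,d);A+=P;b+=P@c;L.append((c,d))
    X=np.linalg.solve(A,b); return np.round(X,1),[round(float(np.linalg.norm(np.cross(X-c,d))),1) for c,d in L]
t=lambda u,v:(370+u/7.5-.5,185+v/7.5-.5)
s=lambda u,v:(310+u/7.5-.5,115+v/7.5-.5)
print('tab near inner top',tri([(f,t(248,297)),(g,s(370,345))]))
print('tab far inner top',tri([(f,t(248,172)),(g,s(297,303))]))
T=lambda u,v:(300+(u+.5)/3.3-.5,140+(v+.5)/3.3-.5)
S=lambda u,v:(270+(u+.5)/3.7-.5,130+(v+.5)/3.7-.5)
print('covTR',tri([(f,T(346,143)),(g,S(240,83))]))
print('covTL',tri([(f,T(48,133)),(g,S(83,205))]))
print('covBR',tri([(f,T(346,350)),(g,S(380,158))]))
print('lipR',tri([(f,T(321,460)),(g,S(449,246))]))
# knuckle left corner
print('knuckle',tri([(f,t(307,160)),(g,s(333,140))]), tri([(f,t(305,240)),(g,s(355,190))]))
```

```text
tab near inner top (array([ 553.7, -327.1,   93.1]), [2.4, 2.4])
tab far inner top (array([ 595. , -328.4,   94.5]), [2.0, 2.0])
covTR (array([ 663. , -344.7,   61.8]), [2.7, 2.7])
covTL (array([ 670.7, -112.9,   56.2]), [0.3, 0.3])
covBR (array([ 501. , -338.5,   63.5]), [2.4, 2.4])
lipR (array([ 413.6, -330.8,   13.1]), [0.7, 0.7])
knuckle (array([ 586.5, -318.5,  193.6]), [1.3, 1.3]) (array([ 567.7, -320.1,  175.3]), [5.8, 5.8])
```

>>> {"api": "play_rows", "payload": {"commands": [{"fingers":0,"x":3,"y":-1,"z":0,"wx":0,"wy":0,"wz":0},{"fingers":0,"x":6,"y":-2,"z":0,"wx":0,"wy":0,"wz":0},{"fingers":0,"x":8,"y":-3,"z":-2,"wx":0,"wy":0,"wz":0},{"fingers":0,"x":8,"y":-3,"z":-5,"wx":0,"wy":0,"wz":0},{"fingers":0,"x":8,"y":-3,"z":-7,"wx":0,"wy":0,"wz":0},{"fingers":0,"x":8,"y":-3,"z":-7.4,"wx":0,"wy":0,"wz":0},{"fingers":0,"x":8,"y":-3,"z":-7.7,"wx":0,"wy":0,"wz":0},{"fingers":0,"x":8,"y":-3,"z":-8.0,"wx":0,"wy":0,"wz":0},{"fingers":0,"x":8,"y":-3,"z":-8.0,"wx":0,"wy":0,"wz":0},{"fingers":0,"x":8,"y":-3,"z":-8.0,"wx":0,"wy":0,"wz":0}]}}

```text
time: 7.27
ee_pos: [653.1, -407.1, 6.3]
ee_rot: [[0.002, -0.036, -0.999], [-0.001, -0.999, 0.036], [-1.0, 0.001, -0.002]]
force: [0.9, -0.3, 0.3]
gripper_width: 0.2
```

Run:
```python
from h import *
s=st()
g=eyes.grab_frame("side");f=eyes.grab_frame("top")
k=7.5
for fr,box,nm in((g,(310,115,410,185),'pics/p7s.png'),(f,(370,165,440,225),'pics/p7t.png')):
    a=cv2.resize(fr['frame'][box[1]:box[3],box[0]:box[2]],None,fx=k,fy=k,interpolation=cv2.INTER_CUBIC)
    p=s['ee_pos']; q=((proj(fr,p)[0]-box[:2]+.5)*k).astype(int); cv2.circle(a,tuple(map(int,q)),3,(0,0,255),-1)
    cv2.imwrite(nm,a)
```

```text
t 7.27 pos [ 653.1 -407.1    6.3] F [ 0.86 -0.32  0.31] M [-0.07 -0.01  0.05] w 0.2
```

View pics/p7s.png

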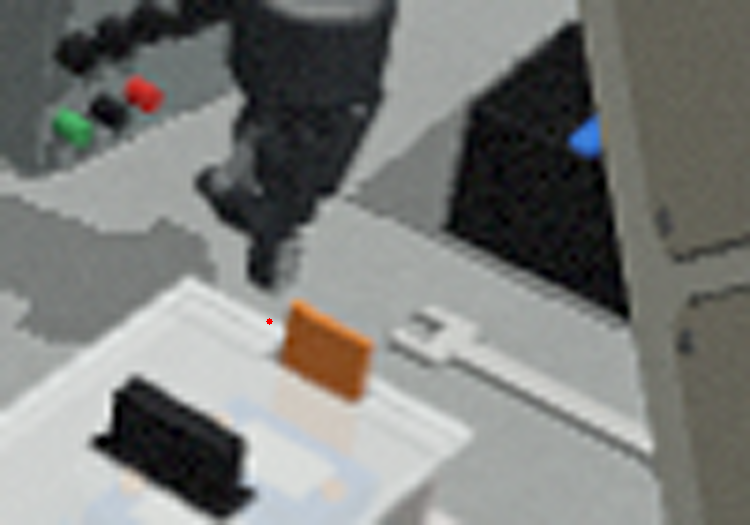

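View pics/p7t.png

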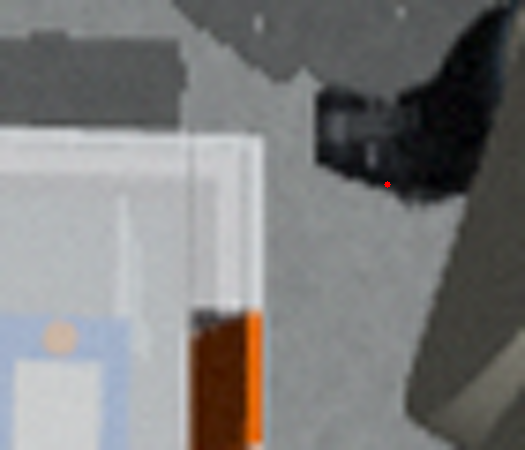

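>>> {"api": "play_rows", "payload": {"commands": [{"fingers":0,"x":0,"y":0,"z":-0.4,"wx":0,"wy":0,"wz":0},{"fingers":0,"x":0,"y":0,"z":-0.8,"wx":0,"wy":0,"wz":0},{"fingers":0,"x":0,"y":0,"z":-0.8,"wx":0,"wy":0,"wz":0}]}}

```text
time: 7.62
ee_pos: [651.8, -406.4, -4.3]
ee_rot: [[-0.001, -0.036, -0.999], [0.001, -0.999, 0.036], [-1.0, -0.001, 0.001]]
force: [-0.2, -1.1, 0.8]
gripper_width: 0.2
```

>>> {"api": "play_rows", "payload": {"commands": [{"fingers":0,"x":0,"y":0,"z":-0.3,"wx":0,"wy":0,"wz":0},{"fingers":0,"x":0,"y":0,"z":-0.6,"wx":0,"wy":0,"wz":0},{"fingers":0,"x":0,"y":0,"z":-0.6,"wx":0,"wy":0,"wz":0}]}}

```text
time: 7.87
ee_pos: [651.9, -406.5, -10.4]
ee_rot: [[-0.001, -0.036, -0.999], [0.001, -0.999, 0.036], [-1.0, -0.001, 0.001]]
force: [-0.1, 0.1, -0.7]
gripper_width: -0.1
```

>>> {"api": "play_rows", "payload": {"commands": [{"fingers":0,"x":0,"y":0,"z":-0.2,"wx":0,"wy":0,"wz":0},{"fingers":0,"x":0,"y":0,"z":-0.4,"wx":0,"wy":0,"wz":0},{"fingers":0,"x":0,"y":0,"z":-0.4,"wx":0,"wy":0,"wz":0}]}}

```text
time: 8.12
ee_pos: [652.1, -406.6, -13.9]
ee_rot: [[-0.0, -0.036, -0.999], [0.0, -0.999, 0.036], [-1.0, -0.0, 0.0]]
force: [0.2, 0.1, 0.2]
gripper_width: 0.1
```

>>> {"api": "play_rows", "payload": {"commands": [{"fingers":0,"x":0,"y":0,"z":-0.2,"wx":0,"wy":0,"wz":0},{"fingers":0,"x":0,"y":0,"z":-0.4,"wx":0,"wy":0,"wz":0},{"fingers":0,"x":0,"y":0,"z":-0.4,"wx":0,"wy":0,"wz":0}]}}

```text
time: 8.37
ee_pos: [652.1, -406.6, -17.9]
ee_rot: [[-0.0, -0.036, -0.999], [0.0, -0.999, 0.036], [-1.0, -0.0, 0.0]]
force: [0.6, 0.3, 0.2]
gripper_width: -0.3
```

>>> {"api": "play_rows", "payload": {"commands": [{"fingers":0,"x":0,"y":0,"z":-0.2,"wx":0,"wy":0,"wz":0},{"fingers":0,"x":0,"y":0,"z":-0.2,"wx":0,"wy":0,"wz":0}]}}

```text
time: 8.53
ee_pos: [652.2, -406.6, -19.8]
ee_rot: [[-0.0, -0.036, -0.999], [0.0, -0.999, 0.036], [-1.0, -0.0, 0.0]]
force: [-0.4, -1.0, -0.6]
gripper_width: 0.0
```

>>> {"api": "play_rows", "payload": {"commands": [{"fingers":0,"x":0,"y":0,"z":-0.15,"wx":0,"wy":0,"wz":0},{"fingers":0,"x":0,"y":0,"z":-0.3,"wx":0,"wy":0,"wz":0},{"fingers":0,"x":0,"y":0,"z":-0.3,"wx":0,"wy":0,"wz":0}]}}

```text
time: 8.78
ee_pos: [652.5, -406.8, -22.4]
ee_rot: [[0.0, -0.036, -0.999], [-0.0, -0.999, 0.036], [-1.0, 0.0, -0.0]]
force: [-0.5, -0.1, 0.3]
gripper_width: 0.0
```

Run:
```python
from h import *
s=st()
g=eyes.grab_frame("side")
k=7.5
for fr,box,nm in((g,(310,115,410,185),'pics/p8s.png'),):
    a=cv2.resize(fr['frame'][box[1]:box[3],box[0]:box[2]],None,fx=k,fy=k,interpolation=cv2.INTER_CUBIC)
    p=s['ee_pos']; q=((proj(fr,p)[0]-box[:2]+.5)*k).astype(int); cv2.circle(a,tuple(map(int,q)),3,(0,0,255),-1)
    cv2.imwrite(nm,a)
```

```text
t 8.78 pos [ 652.5 -406.8  -22.4] F [-0.54 -0.07  0.27] M [-0.01 -0.    0.01] w 0.0
```

View pics/p8s.png

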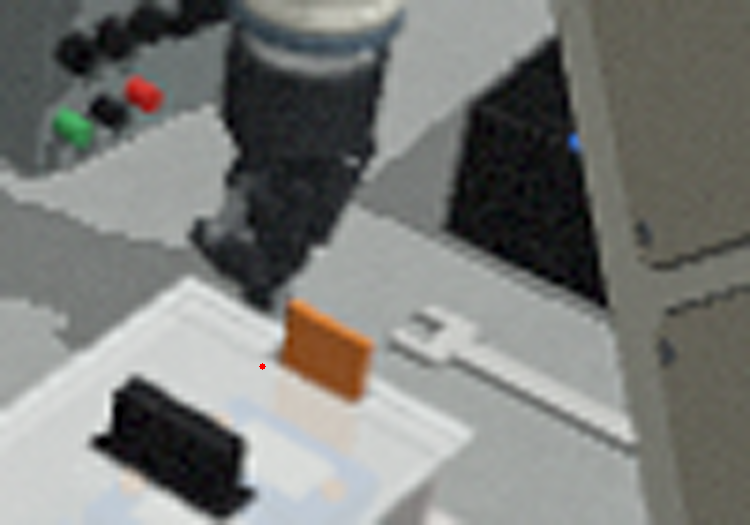

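>>> {"api": "play_rows", "payload": {"commands": [{"fingers":0,"x":0,"y":0,"z":-0.15,"wx":0,"wy":0,"wz":0},{"fingers":0,"x":0,"y":0,"z":-0.2,"wx":0,"wy":0,"wz":0},{"fingers":0,"x":0,"y":0,"z":-0.2,"wx":0,"wy":0,"wz":0}]}}

```text
time: 9.08
ee_pos: [652.5, -406.8, -22.6]
ee_rot: [[0.0, -0.036, -0.999], [-0.0, -0.999, 0.036], [-1.0, 0.0, -0.0]]
force: [-5.4, 4.4, 13.8]
gripper_width: 0.3
```

>>> {"api": "play_rows", "payload": {"commands": [{"fingers":0,"x":0,"y":0,"z":-0.15,"wx":0,"wy":0,"wz":0},{"fingers":0,"x":0,"y":0,"z":-0.2,"wx":0,"wy":0,"wz":0},{"fingers":0,"x":0,"y":0,"z":-0.2,"wx":0,"wy":0,"wz":0}]}}

```text
time: 9.33
ee_pos: [652.5, -406.9, -22.7]
ee_rot: [[0.0, -0.036, -0.999], [-0.0, -0.999, 0.036], [-1.0, 0.0, -0.0]]
force: [-9.5, 6.0, 27.1]
gripper_width: -0.2
```

>>> {"api": "play_rows", "payload": {"commands": [{"fingers":0,"x":0,"y":0,"z":3,"wx":0,"wy":0,"wz":0},{"fingers":0,"x":0,"y":0,"z":6,"wx":0,"wy":0,"wz":0},{"fingers":0,"x":0,"y":0,"z":8.8,"wx":0,"wy":0,"wz":0},{"fingers":0,"x":-4,"y":1,"z":8.8,"wx":0,"wy":0,"wz":0},{"fingers":0,"x":-8,"y":2.5,"z":8.8,"wx":0,"wy":0,"wz":0},{"fingers":0,"x":-8,"y":4,"z":8.8,"wx":0,"wy":0,"wz":0},{"fingers":0,"x":-8,"y":5,"z":8.8,"wx":0,"wy":0,"wz":0},{"fingers":0,"x":-8,"y":5,"z":8.8,"wx":0,"wy":0,"wz":0},{"fingers":0,"x":-8,"y":5,"z":8.8,"wx":0,"wy":0,"wz":0}]}}

```text
time: 10.08
ee_pos: [573.8, -356.9, 62.0]
ee_rot: [[0.001, -0.034, -0.999], [-0.001, -0.999, 0.034], [-1.0, 0.001, -0.001]]
force: [0.8, 0.1, 0.5]
gripper_width: -0.2
```

>>> {"api": "play_rows", "payload": {"commands": [{"fingers":0,"x":0,"y":0.3,"z":0,"wx":0,"wy":0,"wz":0},{"fingers":0,"x":0,"y":0.6,"z":0,"wx":0,"wy":0,"wz":0},{"fingers":0,"x":0,"y":0.6,"z":0,"wx":0,"wy":0,"wz":0}]}}

```text
time: 10.33
ee_pos: [572.9, -350.6, 61.3]
ee_rot: [[-0.0, -0.035, -0.999], [0.0, -0.999, 0.035], [-1.0, -0.0, 0.0]]
force: [0.1, -1.4, -0.5]
gripper_width: -0.2
```

>>> {"api": "play_rows", "payload": {"commands": [{"fingers":0,"x":0,"y":0.2,"z":0,"wx":0,"wy":0,"wz":0},{"fingers":0,"x":0,"y":0.4,"z":0,"wx":0,"wy":0,"wz":0},{"fingers":0,"x":0,"y":0.4,"z":0,"wx":0,"wy":0,"wz":0}]}}

```text
time: 10.58
ee_pos: [572.4, -346.4, 61.4]
ee_rot: [[-0.0, -0.036, -0.999], [0.0, -0.999, 0.036], [-1.0, -0.0, 0.0]]
force: [0.6, 0.5, -0.1]
gripper_width: -0.1
```

>>> {"api": "play_rows", "payload": {"commands": [{"fingers":0,"x":0,"y":0.2,"z":0,"wx":0,"wy":0,"wz":0},{"fingers":0,"x":0,"y":0.4,"z":0,"wx":0,"wy":0,"wz":0},{"fingers":0,"x":0,"y":0.4,"z":0,"wx":0,"wy":0,"wz":0}]}}

```text
time: 10.83
ee_pos: [572.4, -342.7, 61.6]
ee_rot: [[0.0, -0.035, -0.999], [-0.0, -0.999, 0.035], [-1.0, 0.0, -0.0]]
force: [0.5, -1.7, 0.6]
gripper_width: -0.2
```

>>> {"api": "play_rows", "payload": {"commands": [{"fingers":0,"x":0,"y":0.2,"z":0,"wx":0,"wy":0,"wz":0},{"fingers":0,"x":0,"y":0.4,"z":0,"wx":0,"wy":0,"wz":0},{"fingers":0,"x":0,"y":0.4,"z":0,"wx":0,"wy":0,"wz":0}]}}

```text
time: 11.08
ee_pos: [572.5, -339.1, 61.7]
ee_rot: [[0.001, -0.035, -0.999], [-0.001, -0.999, 0.035], [-1.0, 0.001, -0.001]]
force: [-0.5, -4.8, -1.0]
gripper_width: -0.0
```

>>> {"api": "play_rows", "payload": {"commands": [{"fingers":0,"x":0,"y":0.2,"z":0,"wx":0,"wy":0,"wz":0},{"fingers":0,"x":0,"y":0.4,"z":0,"wx":0,"wy":0,"wz":0},{"fingers":0,"x":0,"y":0.4,"z":0,"wx":0,"wy":0,"wz":0}]}}

```text
time: 11.33
ee_pos: [572.6, -335.4, 61.8]
ee_rot: [[0.001, -0.035, -0.999], [-0.001, -0.999, 0.035], [-1.0, 0.001, -0.001]]
force: [1.0, -6.8, -2.1]
gripper_width: -0.3
```

>>> {"api": "play_rows", "payload": {"commands": [{"fingers":0,"x":0,"y":0.2,"z":0,"wx":0,"wy":0,"wz":0},{"fingers":0,"x":0,"y":0.3,"z":0,"wx":0,"wy":0,"wz":0},{"fingers":0,"x":0,"y":0.3,"z":0,"wx":0,"wy":0,"wz":0}]}}

```text
time: 11.58
ee_pos: [572.8, -333.0, 61.8]
ee_rot: [[0.001, -0.035, -0.999], [-0.002, -0.999, 0.035], [-1.0, 0.002, -0.001]]
force: [-0.2, -8.7, -1.8]
gripper_width: 0.1
```

```bash
python3 look.py p9
```

```text
t 11.58 pos [ 572.8 -333.    61.8] F [-0.2  -8.75 -1.77] M [-1.47 -0.04 -0.  ] w 0.1
```

View pics/p9s.png

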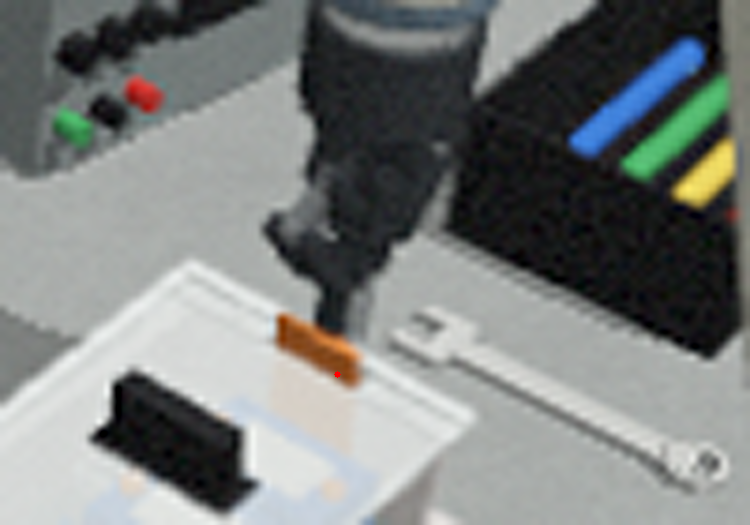

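View pics/p9t.png

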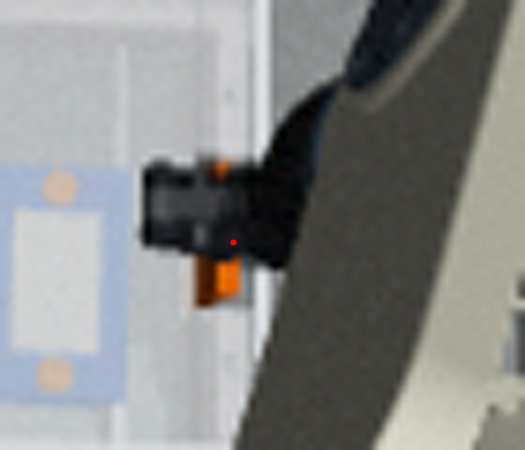

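>>> {"api": "play_rows", "payload": {"commands": [{"fingers":0,"x":0,"y":-1,"z":0,"wx":0,"wy":0,"wz":0},{"fingers":0,"x":0,"y":-2.5,"z":0.3,"wx":0,"wy":0,"wz":0},{"fingers":100,"x":0,"y":-3,"z":3,"wx":0,"wy":0,"wz":0},{"fingers":100,"x":0,"y":-3,"z":6.5,"wx":0,"wy":0,"wz":0},{"fingers":100,"x":0,"y":-2,"z":9,"wx":0,"wy":0,"wz":0},{"fingers":100,"x":0.4,"y":1,"z":11,"wx":0,"wy":0,"wz":0},{"fingers":100,"x":0.8,"y":4.5,"z":11,"wx":0,"wy":0,"wz":0},{"fingers":100,"x":0.8,"y":8,"z":11,"wx":0,"wy":0,"wz":0},{"fingers":100,"x":0.8,"y":11,"z":11,"wx":0,"wy":0,"wz":0},{"fingers":100,"x":0.8,"y":11,"z":11,"wx":0,"wy":0,"wz":0},{"fingers":100,"x":0.8,"y":11,"z":11,"wx":0,"wy":0,"wz":0}]}}

```text
time: 12.6
ee_pos: [580.5, -220.8, 171.9]
ee_rot: [[-0.0, -0.034, -0.999], [0.001, -0.999, 0.034], [-1.0, -0.001, 0.0]]
force: [0.1, -0.7, -0.4]
gripper_width: 85.3
```

```bash
cat > look2.py <<'E'
from h import *
import sys
s=st(); nm=sys.argv[1]
b1=eval(sys.argv[2]) if len(sys.argv)>2 else (290,115,420,255)
b2=eval(sys.argv[3]) if len(sys.argv)>3 else (290,140,430,290)
k=5
for fr,box,e in((eyes.grab_frame("side"),b1,'s'),(eyes.grab_frame("top"),b2,'t')):
    k=min(6,780/(box[2]-box[0]),590/(box[3]-box[1]))
    a=cv2.resize(fr['frame'][box[1]:box[3],box[0]:box[2]],None,fx=k,fy=k,interpolation=cv2.INTER_CUBIC)
    p=np.array(s['ee_pos'])+[0,0,22]
    for d in (0,19):
        q=((proj(fr,p+[0,0,d])[0]-box[:2]+.5)*k).astype(int); cv2.circle(a,tuple(map(int,q)),3,(0,0,255) if d==0 else (0,255,0),-1)
    cv2.imwrite('pics/%s%s.png'%(nm,e),a)
E
python3 look2.py q1
```

```text
t 12.6 pos [ 580.5 -220.8  171.9] F [ 0.09 -0.68 -0.39] M [-0.01 -0.01 -0.04] w 85.3
```

View pics/q1s.png

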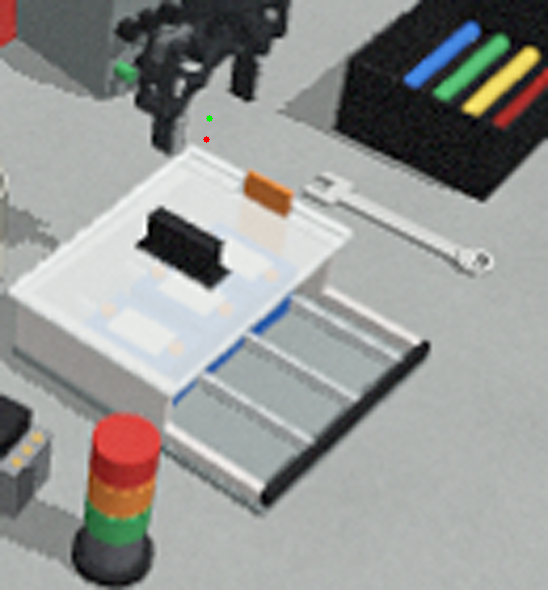

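View pics/q1t.png

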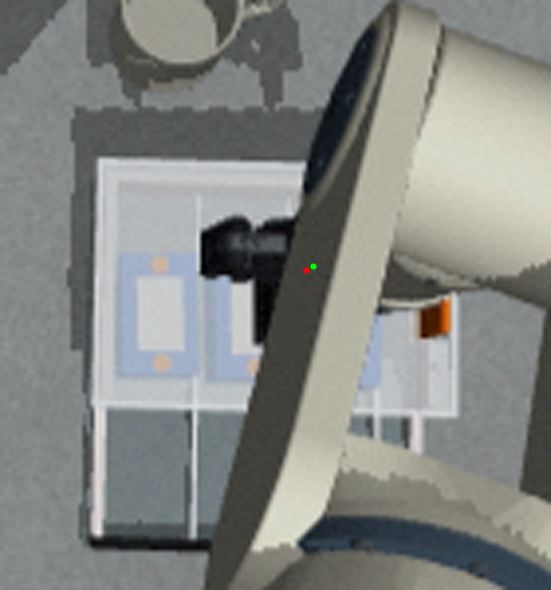

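>>> {"api": "play_rows", "payload": {"commands": [{"fingers":100,"x":0,"y":0,"z":-4,"wx":0,"wy":0,"wz":0},{"fingers":100,"x":0,"y":0,"z":-8,"wx":0,"wy":0,"wz":0},{"fingers":100,"x":0,"y":0,"z":-10.5,"wx":0,"wy":0,"wz":0},{"fingers":100,"x":0,"y":0,"z":-11.4,"wx":0,"wy":0,"wz":0},{"fingers":100,"x":0,"y":0,"z":-11.4,"wx":0,"wy":0,"wz":0}]}}

```text
time: 13.12
ee_pos: [578.6, -222.4, 55.1]
ee_rot: [[-0.004, -0.037, -0.999], [0.002, -0.999, 0.037], [-1.0, -0.002, 0.004]]
force: [-0.0, 0.2, 0.2]
gripper_width: 85.1
```

```bash
python3 look2.py q2
```

```text
t 13.12 pos [ 578.6 -222.4   55.1] F [-0.02  0.21  0.19] M [ 0.01  0.06 -0.02] w 85.1
```

View pics/q2s.png

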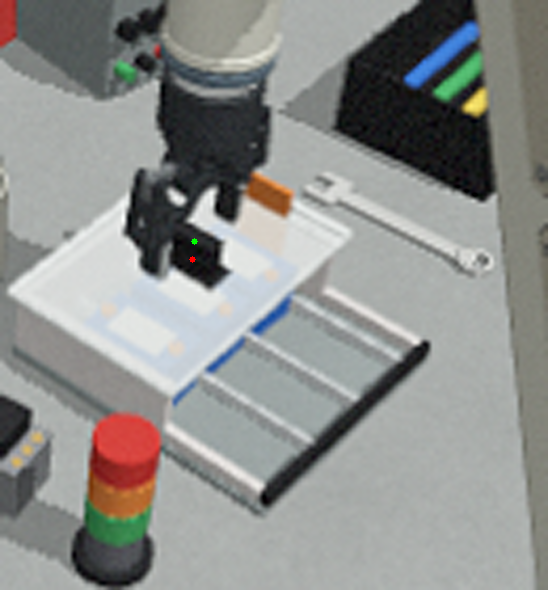

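>>> {"api": "play_rows", "payload": {"commands": [{"fingers":0,"x":0,"y":0,"z":0,"wx":0,"wy":0,"wz":0},{"fingers":0,"x":0,"y":0,"z":0,"wx":0,"wy":0,"wz":0},{"fingers":0,"x":0,"y":0,"z":0,"wx":0,"wy":0,"wz":0},{"fingers":0,"x":0,"y":0,"z":0,"wx":0,"wy":0,"wz":0},{"fingers":0,"x":0,"y":0,"z":0,"wx":0,"wy":0,"wz":0},{"fingers":0,"x":0,"y":0,"z":0,"wx":0,"wy":0,"wz":0},{"fingers":0,"x":0,"y":0,"z":0,"wx":0,"wy":0,"wz":0},{"fingers":0,"x":0,"y":0,"z":0,"wx":0,"wy":0,"wz":0}]}}

```text
time: 13.88
ee_pos: [580.7, -221.9, 58.1]
ee_rot: [[0.001, -0.035, -0.999], [-0.001, -0.999, 0.035], [-1.0, 0.001, -0.001]]
force: [-0.0, 0.3, 4.8]
gripper_width: 15.0
```

>>> {"api": "play_rows", "payload": {"commands": [{"fingers":0,"x":0,"y":0,"z":0.5,"wx":0,"wy":0,"wz":0},{"fingers":0,"x":0,"y":0,"z":1,"wx":0,"wy":0,"wz":0},{"fingers":0,"x":0,"y":0,"z":2,"wx":0,"wy":0,"wz":0},{"fingers":0,"x":0,"y":0,"z":3,"wx":0,"wy":0,"wz":0},{"fingers":0,"x":0,"y":0,"z":5,"wx":0,"wy":0,"wz":0},{"fingers":0,"x":0,"y":0,"z":7.5,"wx":0,"wy":0,"wz":0},{"fingers":0,"x":0,"y":0,"z":10,"wx":0,"wy":0,"wz":0},{"fingers":0,"x":0,"y":0,"z":12.5,"wx":0,"wy":0,"wz":0},{"fingers":0,"x":0,"y":0,"z":13,"wx":0,"wy":0,"wz":0},{"fingers":0,"x":0,"y":0,"z":13,"wx":0,"wy":0,"wz":0}]}}

```text
time: 14.72
ee_pos: [581.6, -222.1, 190.2]
ee_rot: [[0.004, -0.036, -0.999], [-0.001, -0.999, 0.036], [-1.0, 0.001, -0.004]]
force: [0.1, -1.1, -2.9]
gripper_width: 15.1
```

```bash
python3 look2.py q3 "(150,90,430,300)" "(120,130,430,300)"
```

```text
t 14.72 pos [ 581.6 -222.1  190.2] F [ 0.06 -1.13 -2.89] M [-0.   -0.04  0.04] w 15.1
```

View pics/q3s.png

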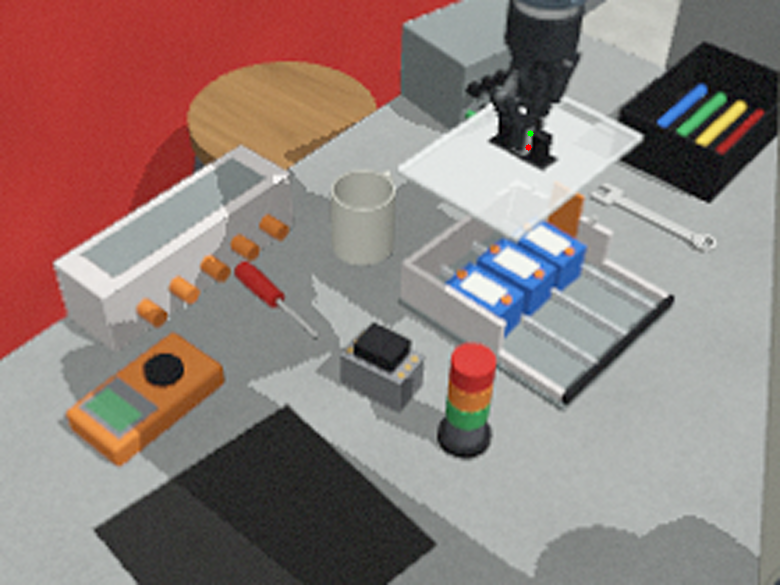

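View pics/q3t.png

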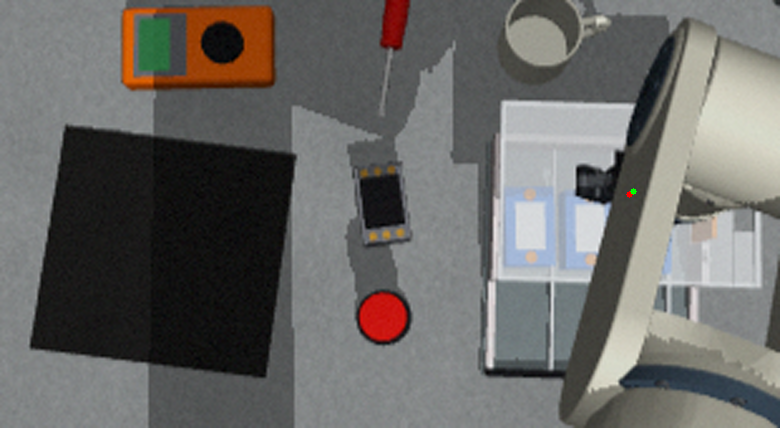

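Run:
```python
from h import *
f=eyes.grab_frame("top");g=eyes.grab_frame("side")
k=780/310
P=[onz(f,(120+u/k-.5,130+v/k-.5),3) for u,v in [(66,126),(296,155),(266,377),(31,348)]]
P=np.array(P);print(P.round(1)); print('c',P.mean(0)); 
for a,b in((1,0),(2,3)): d=P[b]-P[a]; print(np.linalg.norm(d), -np.degrees(np.arctan2(d[0],d[1])))
for a,b in((3,0),(2,1)): d=P[b]-P[a]; print(np.linalg.norm(d), np.degrees(np.arctan2(d[1],d[0])))
k=780/280
for u,v in[(290,405),(437,543),(95,530)]: print(onz(g,(150+u/k-.5,90+v/k-.5),3).round(1))
```

```text
[[682.5 338.3   3. ]
 [650.1  91.1   3. ]
 [414.4 121.3   3. ]
 [446.  368.5   3. ]]
c [548.25795413 229.78111896   3.        ]
249.34466183637105 -7.477364878617726
249.13751529179498 -7.272808981795845
238.5023749162114 -7.271515397286074
237.61225725796027 -7.3210769168512595
[650.2  94.3   3. ]
[416.5 125.9   3. ]
[683.5 342.4   3. ]
```

>>> {"api": "play_rows", "payload": {"commands": [{"fingers":0,"x":0,"y":0.7,"z":0,"wx":0,"wy":0,"wz":0},{"fingers":0,"x":0,"y":2.2,"z":0,"wx":0,"wy":0,"wz":0},{"fingers":0,"x":-0.2,"y":4.5,"z":0,"wx":0,"wy":0,"wz":0},{"fingers":0,"x":-0.5,"y":7.5,"z":0,"wx":0,"wy":0,"wz":-0.5},{"fingers":0,"x":-0.7,"y":11,"z":0,"wx":0,"wy":0,"wz":-1},{"fingers":0,"x":-1,"y":14.5,"z":0,"wx":0,"wy":0,"wz":-1.5},{"fingers":0,"x":-1.2,"y":18,"z":0,"wx":0,"wy":0,"wz":-2},{"fingers":0,"x":-1.5,"y":21.5,"z":0,"wx":0,"wy":0,"wz":-2.5},{"fingers":0,"x":-1.7,"y":25,"z":0,"wx":0,"wy":0,"wz":-3},{"fingers":0,"x":-2,"y":28.5,"z":0,"wx":0,"wy":0,"wz":-3.5},{"fingers":0,"x":-2.3,"y":32,"z":0,"wx":0,"wy":0,"wz":-4},{"fingers":0,"x":-2.6,"y":35.5,"z":0,"wx":0,"wy":0,"wz":-4.5}]}}

```text
time: 15.92
ee_pos: [552.9, 136.0, 187.1]
ee_rot: [[-0.001, -0.114, -0.993], [0.0, -0.993, 0.114], [-1.0, -0.0, 0.001]]
force: [0.9, 0.5, -3.1]
gripper_width: 14.8
```

>>> {"api": "play_rows", "payload": {"commands": [{"fingers":0,"x":-0.2,"y":3.3,"z":0,"wx":0,"wy":0,"wz":-0.4},{"fingers":0,"x":-0.4,"y":6,"z":0,"wx":0,"wy":0,"wz":-0.8},{"fingers":0,"x":-0.5,"y":8,"z":0,"wx":0,"wy":0,"wz":-0.8},{"fingers":0,"x":-0.6,"y":9.3,"z":0,"wx":0,"wy":0,"wz":-0.8},{"fingers":0,"x":-0.6,"y":9.8,"z":0,"wx":0,"wy":0,"wz":-0.8},{"fingers":0,"x":-0.6,"y":9.8,"z":-2,"wx":0,"wy":0,"wz":-0.8},{"fingers":0,"x":-0.6,"y":9.8,"z":-5,"wx":0,"wy":0,"wz":-0.8},{"fingers":0,"x":-0.6,"y":9.8,"z":-8,"wx":0,"wy":0,"wz":-0.8},{"fingers":0,"x":-0.6,"y":9.8,"z":-10,"wx":0,"wy":0,"wz":-0.8},{"fingers":0,"x":-0.6,"y":9.8,"z":-10,"wx":0,"wy":0,"wz":-0.8},{"fingers":0,"x":-0.6,"y":9.8,"z":-10,"wx":0,"wy":0,"wz":-0.8}]}}

```text
time: 16.83
ee_pos: [547.5, 230.4, 86.8]
ee_rot: [[-0.003, -0.128, -0.992], [-0.001, -0.992, 0.128], [-1.0, 0.002, 0.002]]
force: [0.7, 0.9, -3.1]
gripper_width: 14.9
```

```bash
python3 look2.py q4 "(150,90,430,350)" "(120,130,430,300)"
```

```text
t 16.83 pos [547.5 230.4  86.8] F [ 0.66  0.94 -3.12] M [-0.   -0.01 -0.01] w 14.9
```

View pics/q4s.png

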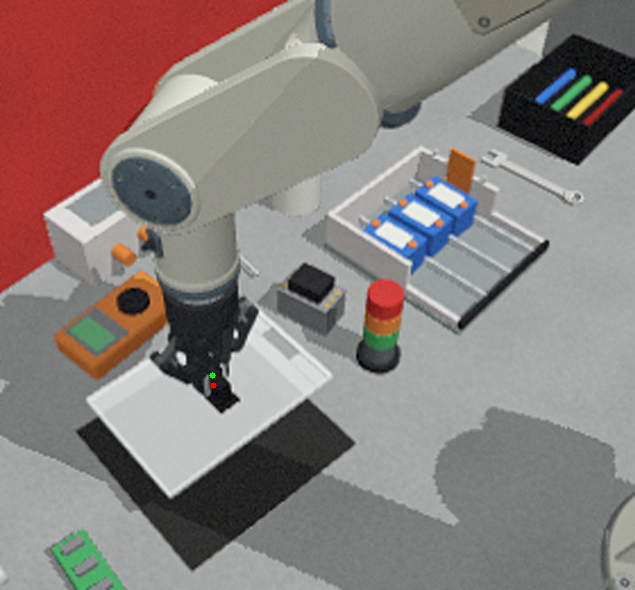

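View pics/q4t.png

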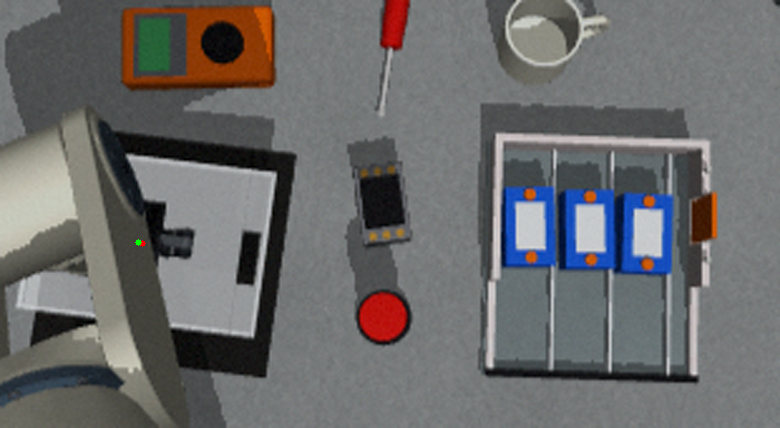

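>>> {"api": "play_rows", "payload": {"commands": [{"fingers":0,"x":0,"y":0,"z":-2,"wx":0,"wy":0,"wz":0},{"fingers":0,"x":0,"y":0,"z":-4,"wx":0,"wy":0,"wz":0},{"fingers":0,"x":0,"y":0,"z":-6,"wx":0,"wy":0,"wz":0},{"fingers":0,"x":0,"y":0,"z":-7.5,"wx":0,"wy":0,"wz":0},{"fingers":0,"x":0,"y":0,"z":-8.2,"wx":0,"wy":0,"wz":0},{"fingers":0,"x":0,"y":0,"z":-8.5,"wx":0,"wy":0,"wz":0},{"fingers":0,"x":0,"y":0,"z":-8.5,"wx":0,"wy":0,"wz":0}]}}

```text
time: 17.52
ee_pos: [549.0, 231.5, 3.3]
ee_rot: [[0.001, -0.128, -0.992], [0.0, -0.992, 0.128], [-1.0, -0.001, -0.001]]
force: [-0.1, -0.8, -1.8]
gripper_width: 15.2
```

>>> {"api": "play_rows", "payload": {"commands": [{"fingers":0,"x":0,"y":0,"z":-0.2,"wx":0,"wy":0,"wz":0},{"fingers":0,"x":0,"y":0,"z":-0.3,"wx":0,"wy":0,"wz":0},{"fingers":0,"x":0,"y":0,"z":-0.3,"wx":0,"wy":0,"wz":0}]}}

```text
time: 17.77
ee_pos: [548.9, 231.5, 0.3]
ee_rot: [[0.001, -0.128, -0.992], [0.0, -0.992, 0.128], [-1.0, -0.001, -0.001]]
force: [-0.9, 0.3, -3.0]
gripper_width: 15.2
```

>>> {"api": "play_rows", "payload": {"commands": [{"fingers":0,"x":0,"y":0,"z":-0.2,"wx":0,"wy":0,"wz":0},{"fingers":0,"x":0,"y":0,"z":-0.3,"wx":0,"wy":0,"wz":0},{"fingers":0,"x":0,"y":0,"z":-0.3,"wx":0,"wy":0,"wz":0}]}}

```text
time: 18.02
ee_pos: [548.8, 231.3, -3.1]
ee_rot: [[0.001, -0.128, -0.992], [0.0, -0.992, 0.128], [-1.0, -0.0, -0.001]]
force: [0.0, -1.1, 0.7]
gripper_width: 15.2
```

>>> {"api": "play_rows", "payload": {"commands": [{"fingers":0,"x":0,"y":0,"z":-0.1,"wx":0,"wy":0,"wz":0},{"fingers":0,"x":0,"y":0,"z":-0.1,"wx":0,"wy":0,"wz":0},{"fingers":30,"x":0,"y":0,"z":-0.1,"wx":0,"wy":0,"wz":0},{"fingers":60,"x":0,"y":0,"z":-0.1,"wx":0,"wy":0,"wz":0},{"fingers":100,"x":0,"y":0,"z":-0.1,"wx":0,"wy":0,"wz":0},{"fingers":100,"x":0,"y":0,"z":-0.1,"wx":0,"wy":0,"wz":0},{"fingers":100,"x":0,"y":0,"z":-0.1,"wx":0,"wy":0,"wz":0},{"fingers":100,"x":0,"y":0,"z":2,"wx":0,"wy":0,"wz":0},{"fingers":100,"x":0,"y":0,"z":6,"wx":0,"wy":0,"wz":0},{"fingers":50,"x":0,"y":0,"z":10,"wx":0,"wy":0,"wz":0},{"fingers":0,"x":0,"y":0,"z":14,"wx":0,"wy":0,"wz":0},{"fingers":0,"x":0,"y":0,"z":18,"wx":0,"wy":0,"wz":0}]}}

```text
time: 19.02
ee_pos: [547.9, 231.2, 178.3]
ee_rot: [[-0.0, -0.128, -0.992], [-0.0, -0.992, 0.128], [-1.0, 0.0, 0.0]]
force: [1.2, 1.0, -0.5]
gripper_width: 51.5
```

```bash
python3 look2.py q5 "(290,135,410,255)" "(300,165,420,290)"
python3 - <<'E'
from h import *
f=eyes.grab_frame("top");g=eyes.grab_frame("side")
cv2.imwrite('pics/full_t.png',f['frame']);cv2.imwrite('pics/full_s.png',g['frame'])
for n in("module_left","module_middle","module_right"):
    print(n,[(np.round(q['point'],1).tolist(),round(q['conf'],2)) for q in models.recognise(n,f)[:3]])
h=cv2.cvtColor(f['frame'],cv2.COLOR_BGR2HSV)
m=((h[...,0]>100)&(h[...,0]<130)&(h[...,1]>150)).astype(np.uint8)
n,l,s,c=cv2.connectedComponentsWithStats(m)
T=bayT(523.8,-222.0,-.0343)
def inv(p): 
    c,s_=np.cos(.0343),np.sin(.0343); d=np.array(p[:2])-[523.8,-222]; return np.round([c*d[0]-s_*d[1], s_*d[0]+c*d[1]],1)
for i in range(1,n):
    if s[i,4]>150 and s[i,0]>290 and s[i,0]<420:
        x,y,w,hh,a=s[i]; print(s[i], 'rear top edge',inv(onz(f,(x+w/2-.5,y-.5),58)),'front',inv(onz(f,(x+w/2-.5,y+hh-.5),58)))
E
```

```text
t 19.02 pos [547.9 231.2 178.3] F [ 1.19  1.02 -0.49] M [ 0.05 -0.1  -0.01] w 51.5
module_left [([217.5, 327.2], 0.74)]
module_middle [([219.4, 352.8], 0.56), ([142.4, 336.4], 0.53)]
module_right [([220.6, 372.6], 0.94)]
[319 204  22  32 381] rear top edge [82.2 73.4] front [-0.2 72. ]
[342 205  46  34 862] rear top edge [ 82.3 -16.9] front [ -5.2 -17.6]
```

View pics/q5s.png

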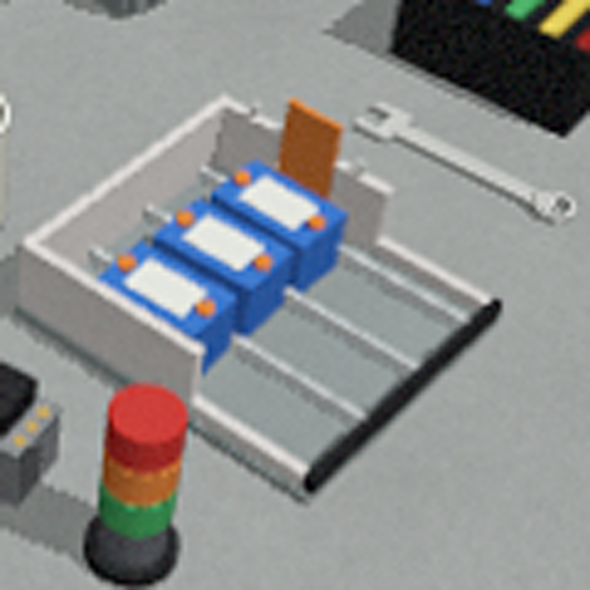

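View pics/q5t.png

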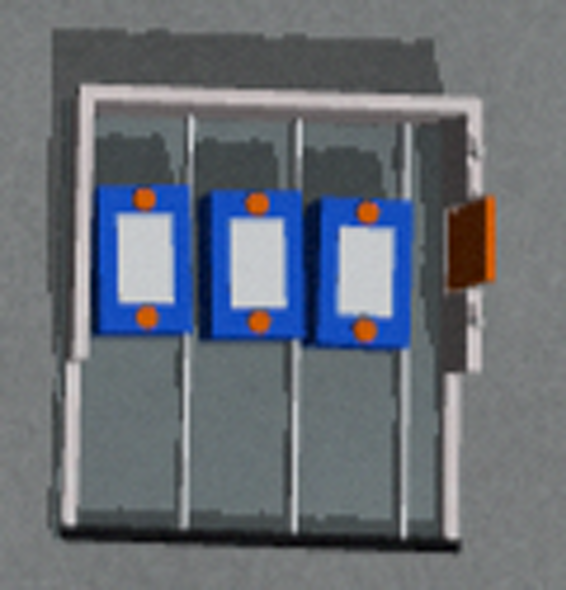

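View pics/full_s.png

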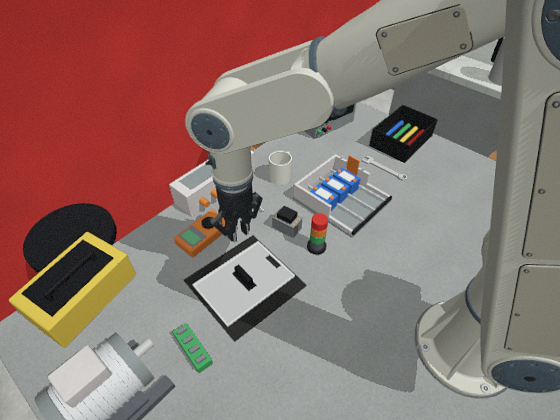

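>>> {"api": "play_rows", "payload": {"commands": [{"fingers":0,"x":0.5,"y":-2,"z":0,"wx":0,"wy":0,"wz":0.5},{"fingers":0,"x":1.3,"y":-6,"z":0,"wx":0,"wy":0,"wz":1},{"fingers":0,"x":2,"y":-10,"z":0,"wx":0,"wy":0,"wz":1.5},{"fingers":0,"x":3,"y":-14,"z":0,"wx":0,"wy":0,"wz":2},{"fingers":0,"x":4,"y":-18,"z":0,"wx":0,"wy":0,"wz":2.5},{"fingers":0,"x":5,"y":-22,"z":0,"wx":0,"wy":0,"wz":3},{"fingers":0,"x":6,"y":-26,"z":0,"wx":0,"wy":0,"wz":3.5},{"fingers":0,"x":7,"y":-30,"z":0,"wx":0,"wy":0,"wz":4},{"fingers":0,"x":7.6,"y":-34,"z":0,"wx":0,"wy":0,"wz":4.7},{"fingers":0,"x":8,"y":-37,"z":0,"wx":0,"wy":0,"wz":5.3},{"fingers":0,"x":8.2,"y":-38.8,"z":0,"wx":0,"wy":0,"wz":5.3},{"fingers":0,"x":8.2,"y":-38.8,"z":0,"wx":0,"wy":0,"wz":5.3}]}}

```text
time: 20.37
ee_pos: [629.7, -160.5, 174.4]
ee_rot: [[-0.003, -0.039, -0.999], [-0.0, -0.999, 0.039], [-1.0, 0.0, 0.003]]
force: [-0.5, 0.5, 1.2]
gripper_width: 0.1
```

>>> {"api": "play_rows", "payload": {"commands": [{"fingers":0,"x":0,"y":0,"z":-3,"wx":0,"wy":0,"wz":0},{"fingers":0,"x":0,"y":0,"z":-7,"wx":0,"wy":0,"wz":0},{"fingers":0,"x":0,"y":0,"z":-10,"wx":0,"wy":0,"wz":0},{"fingers":0,"x":0,"y":0,"z":-11.4,"wx":0,"wy":0,"wz":0},{"fingers":0,"x":0,"y":0,"z":-11.4,"wx":0,"wy":0,"wz":0},{"fingers":0,"x":0,"y":0,"z":-11.4,"wx":0,"wy":0,"wz":0}]}}

```text
time: 20.87
ee_pos: [630.0, -156.1, 62.0]
ee_rot: [[-0.002, -0.035, -0.999], [0.001, -0.999, 0.035], [-1.0, -0.0, 0.002]]
force: [0.7, 0.6, 0.7]
gripper_width: -0.1
```

```bash
python3 look2.py q6 "(290,115,390,215)" "(300,165,420,290)"
```

```text
t 20.87 pos [ 630.  -156.1   62. ] F [0.68 0.58 0.75] M [ 0.01 -0.08  0.03] w -0.1
```

View pics/q6s.png

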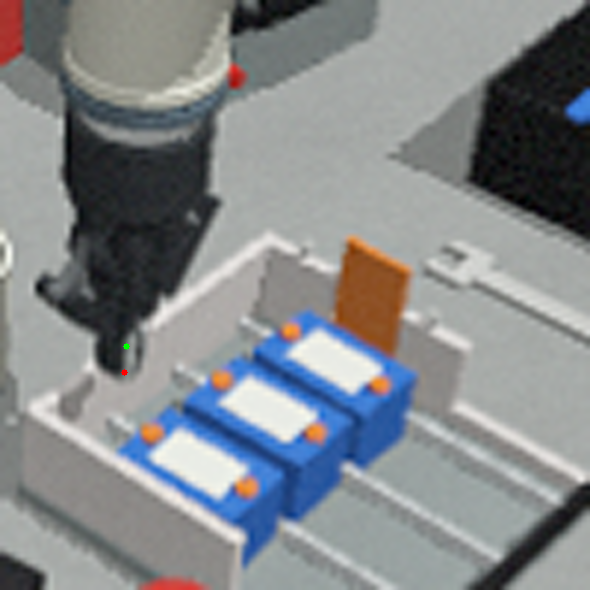

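View pics/q6t.png

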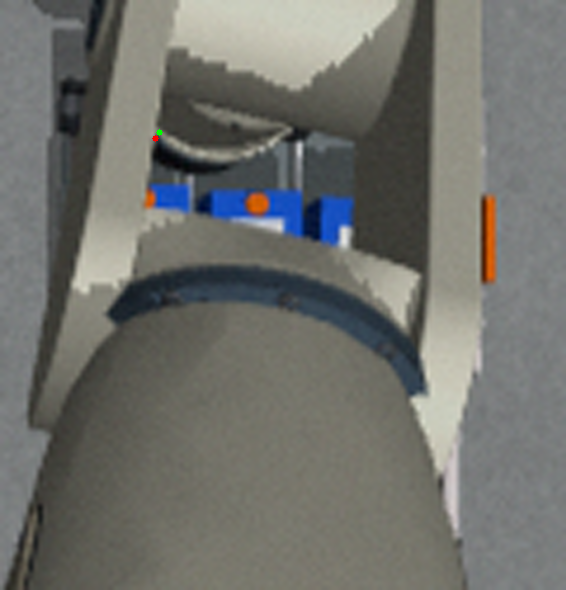

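>>> {"api": "play_rows", "payload": {"commands": [{"fingers":0,"x":0,"y":0,"z":-1.5,"wx":0,"wy":0,"wz":0},{"fingers":0,"x":0,"y":0,"z":-3,"wx":0,"wy":0,"wz":0},{"fingers":0,"x":0,"y":0,"z":-4.2,"wx":0,"wy":0,"wz":0},{"fingers":0,"x":0,"y":0,"z":-5.2,"wx":0,"wy":0,"wz":0},{"fingers":0,"x":0,"y":0,"z":-5.2,"wx":0,"wy":0,"wz":0},{"fingers":0,"x":0,"y":0,"z":-5.2,"wx":0,"wy":0,"wz":0}]}}

```text
time: 21.47
ee_pos: [630.4, -156.7, 10.7]
ee_rot: [[-0.0, -0.036, -0.999], [0.0, -0.999, 0.036], [-1.0, -0.0, 0.0]]
force: [0.3, -0.5, 1.2]
gripper_width: 0.2
```

>>> {"api": "play_rows", "payload": {"commands": [{"fingers":0,"x":-0.4,"y":0,"z":0,"wx":0,"wy":0,"wz":0},{"fingers":0,"x":-0.8,"y":0,"z":0,"wx":0,"wy":0,"wz":0},{"fingers":0,"x":-1.0,"y":0.05,"z":0,"wx":0,"wy":0,"wz":0},{"fingers":0,"x":-1.2,"y":0.05,"z":0,"wx":0,"wy":0,"wz":0}]}}

```text
time: 21.8
ee_pos: [618.4, -156.3, 11.2]
ee_rot: [[0.001, -0.036, -0.999], [-0.0, -0.999, 0.036], [-1.0, 0.0, -0.001]]
force: [0.9, 0.3, 0.0]
gripper_width: 0.0
```

>>> {"api": "play_rows", "payload": {"commands": [{"fingers":0,"x":-0.15,"y":0,"z":0,"wx":0,"wy":0,"wz":0},{"fingers":0,"x":-0.3,"y":0,"z":0,"wx":0,"wy":0,"wz":0}]}}

```text
time: 21.97
ee_pos: [615.9, -156.4, 11.1]
ee_rot: [[0.002, -0.036, -0.999], [-0.0, -0.999, 0.036], [-1.0, 0.0, -0.002]]
force: [0.8, -0.1, 1.7]
gripper_width: 0.1
```

>>> {"api": "play_rows", "payload": {"commands": [{"fingers":0,"x":-0.15,"y":0,"z":0,"wx":0,"wy":0,"wz":0},{"fingers":0,"x":-0.3,"y":0,"z":0,"wx":0,"wy":0,"wz":0}]}}

```text
time: 22.13
ee_pos: [612.7, -156.3, 10.9]
ee_rot: [[0.001, -0.036, -0.999], [-0.0, -0.999, 0.036], [-1.0, 0.0, -0.001]]
force: [2.3, -0.1, 1.6]
gripper_width: 0.0
```

>>> {"api": "play_rows", "payload": {"commands": [{"fingers":0,"x":-0.15,"y":0,"z":0,"wx":0,"wy":0,"wz":0},{"fingers":0,"x":-0.3,"y":0,"z":0,"wx":0,"wy":0,"wz":0}]}}

```text
time: 22.3
ee_pos: [609.4, -156.2, 10.6]
ee_rot: [[0.0, -0.036, -0.999], [0.0, -0.999, 0.036], [-1.0, -0.0, -0.0]]
force: [1.2, -0.0, 0.9]
gripper_width: 0.3
```

>>> {"api": "play_rows", "payload": {"commands": [{"fingers":0,"x":-0.15,"y":0,"z":0,"wx":0,"wy":0,"wz":0},{"fingers":0,"x":-0.2,"y":0,"z":0,"wx":0,"wy":0,"wz":0}]}}

```text
time: 22.47
ee_pos: [607.1, -156.2, 10.5]
ee_rot: [[-0.0, -0.036, -0.999], [0.0, -0.999, 0.036], [-1.0, -0.0, 0.0]]
force: [1.8, -0.1, 0.8]
gripper_width: 0.3
```

```bash
python3 look2.py q7 "(290,115,390,215)" "(300,165,420,290)"
```

```text
t 22.47 pos [ 607.1 -156.2   10.5] F [ 1.76 -0.11  0.76] M [-0.04 -0.28 -0.03] w 0.3
```

View pics/q7s.png

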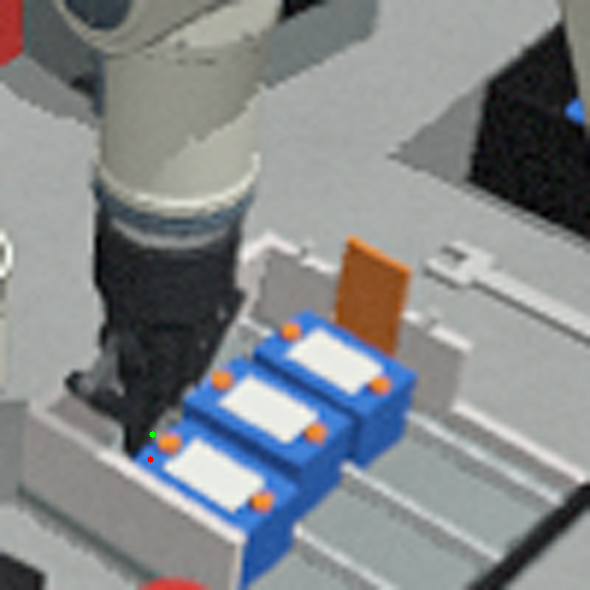

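>>> {"api": "play_rows", "payload": {"commands": [{"fingers":0,"x":1,"y":0,"z":0,"wx":0,"wy":0,"wz":0},{"fingers":0,"x":2,"y":0,"z":1,"wx":0,"wy":0,"wz":0},{"fingers":0,"x":2.1,"y":-0.3,"z":4,"wx":0,"wy":0,"wz":0},{"fingers":0,"x":2.1,"y":-2,"z":5.2,"wx":0,"wy":0,"wz":0},{"fingers":0,"x":2.1,"y":-4.5,"z":5.2,"wx":0,"wy":0,"wz":0},{"fingers":0,"x":2.1,"y":-5.7,"z":4,"wx":0,"wy":0,"wz":0},{"fingers":0,"x":2.1,"y":-5.7,"z":2,"wx":0,"wy":0,"wz":0},{"fingers":0,"x":2.1,"y":-5.7,"z":0,"wx":0,"wy":0,"wz":0},{"fingers":0,"x":2.1,"y":-5.7,"z":0,"wx":0,"wy":0,"wz":0},{"fingers":0,"x":1.6,"y":-5.7,"z":0,"wx":0,"wy":0,"wz":0},{"fingers":0,"x":1.2,"y":-5.7,"z":0,"wx":0,"wy":0,"wz":0},{"fingers":0,"x":0.9,"y":-5.7,"z":0,"wx":0,"wy":0,"wz":0}]}}

```text
time: 23.57
ee_pos: [616.3, -213.1, 11.2]
ee_rot: [[0.001, -0.035, -0.999], [-0.0, -0.999, 0.035], [-1.0, 0.0, -0.001]]
force: [4.2, -1.8, -2.1]
gripper_width: 0.1
```

>>> {"api": "play_rows", "payload": {"commands": [{"fingers":0,"x":-0.15,"y":0,"z":0,"wx":0,"wy":0,"wz":0},{"fingers":0,"x":-0.3,"y":0,"z":0,"wx":0,"wy":0,"wz":0}]}}

```text
time: 23.73
ee_pos: [614.4, -213.5, 11.7]
ee_rot: [[0.003, -0.036, -0.999], [-0.001, -0.999, 0.036], [-1.0, 0.001, -0.003]]
force: [4.4, 0.1, -2.9]
gripper_width: -0.3
```

>>> {"api": "play_rows", "payload": {"commands": [{"fingers":0,"x":-0.15,"y":0,"z":0,"wx":0,"wy":0,"wz":0},{"fingers":0,"x":-0.3,"y":0,"z":0,"wx":0,"wy":0,"wz":0}]}}

```text
time: 23.9
ee_pos: [611.5, -213.5, 11.5]
ee_rot: [[0.002, -0.036, -0.999], [-0.001, -0.999, 0.036], [-1.0, 0.001, -0.003]]
force: [4.9, -0.9, 0.1]
gripper_width: 0.0
```

>>> {"api": "play_rows", "payload": {"commands": [{"fingers":0,"x":-0.5,"y":0,"z":0,"wx":0,"wy":0,"wz":0},{"fingers":0,"x":-1.2,"y":0.05,"z":0,"wx":0,"wy":0,"wz":0},{"fingers":0,"x":-2,"y":0.07,"z":0,"wx":0,"wy":0,"wz":0},{"fingers":0,"x":-2.8,"y":0.1,"z":0,"wx":0,"wy":0,"wz":0},{"fingers":0,"x":-3.6,"y":0.12,"z":0,"wx":0,"wy":0,"wz":0},{"fingers":0,"x":-4.4,"y":0.15,"z":0,"wx":0,"wy":0,"wz":0},{"fingers":0,"x":-5,"y":0.17,"z":0,"wx":0,"wy":0,"wz":0}]}}

```text
time: 24.48
ee_pos: [561.1, -211.8, 11.5]
ee_rot: [[0.003, -0.036, -0.999], [-0.001, -0.999, 0.036], [-1.0, 0.001, -0.003]]
force: [5.5, -0.4, 1.4]
gripper_width: -0.4
```

```bash
python3 look2.py q8 "(290,135,410,255)" "(300,165,420,290)"
```

```text
t 24.48 pos [ 561.1 -211.8   11.5] F [ 5.48 -0.41  1.42] M [-0.03 -0.82 -0.03] w -0.4
```

View pics/q8s.png

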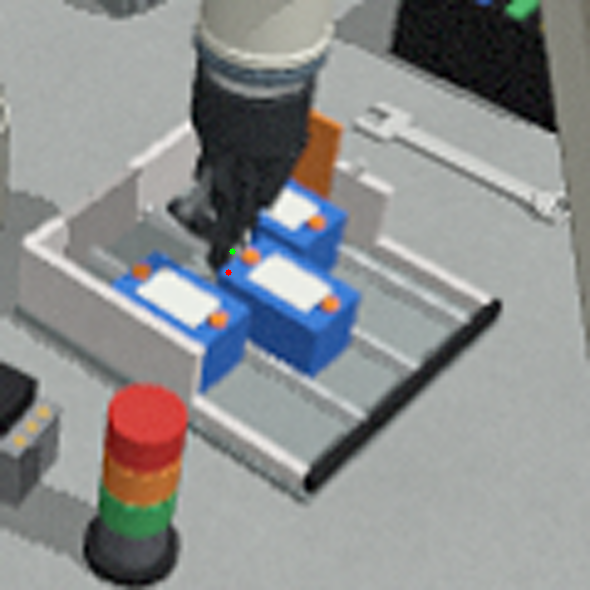

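>>> {"api": "play_rows", "payload": {"commands": [{"fingers":0,"x":-0.5,"y":0,"z":0,"wx":0,"wy":0,"wz":0},{"fingers":0,"x":-1.2,"y":0.05,"z":0,"wx":0,"wy":0,"wz":0},{"fingers":0,"x":-2,"y":0.07,"z":0,"wx":0,"wy":0,"wz":0},{"fingers":0,"x":-2.8,"y":0.1,"z":0,"wx":0,"wy":0,"wz":0},{"fingers":0,"x":-3.5,"y":0.12,"z":0,"wx":0,"wy":0,"wz":0},{"fingers":0,"x":-4.1,"y":0.14,"z":0,"wx":0,"wy":0,"wz":0},{"fingers":0,"x":-4.4,"y":0.15,"z":0,"wx":0,"wy":0,"wz":0}]}}

```text
time: 25.17
ee_pos: [516.7, -210.2, 11.0]
ee_rot: [[0.001, -0.036, -0.999], [-0.0, -0.999, 0.036], [-1.0, 0.0, -0.001]]
force: [5.1, 0.2, 1.3]
gripper_width: -0.2
```

>>> {"api": "play_rows", "payload": {"commands": [{"fingers":0,"x":-0.2,"y":0,"z":0,"wx":0,"wy":0,"wz":0},{"fingers":0,"x":-0.4,"y":0,"z":0,"wx":0,"wy":0,"wz":0}]}}

```text
time: 25.33
ee_pos: [513.3, -210.3, 11.0]
ee_rot: [[0.002, -0.036, -0.999], [-0.001, -0.999, 0.036], [-1.0, 0.0, -0.002]]
force: [5.8, 0.4, 1.8]
gripper_width: -0.1
```

>>> {"api": "play_rows", "payload": {"commands": [{"fingers":0,"x":-0.15,"y":0,"z":0,"wx":0,"wy":0,"wz":0},{"fingers":0,"x":-0.3,"y":0,"z":0,"wx":0,"wy":0,"wz":0}]}}

```text
time: 25.5
ee_pos: [510.5, -210.3, 10.9]
ee_rot: [[0.002, -0.036, -0.999], [-0.001, -0.999, 0.036], [-1.0, 0.0, -0.002]]
force: [7.1, 0.7, 3.5]
gripper_width: -0.2
```

>>> {"api": "play_rows", "payload": {"commands": [{"fingers":0,"x":-0.15,"y":0,"z":0,"wx":0,"wy":0,"wz":0},{"fingers":0,"x":-0.2,"y":0,"z":0,"wx":0,"wy":0,"wz":0}]}}

```text
time: 25.67
ee_pos: [510.5, -210.5, 11.4]
ee_rot: [[0.006, -0.036, -0.999], [-0.001, -0.999, 0.036], [-1.0, 0.001, -0.006]]
force: [12.8, 3.1, -0.6]
gripper_width: 0.0
```

>>> {"api": "play_rows", "payload": {"commands": [{"fingers":0,"x":-0.1,"y":0,"z":0,"wx":0,"wy":0,"wz":0},{"fingers":0,"x":-0.2,"y":0,"z":0,"wx":0,"wy":0,"wz":0}]}}

```text
time: 25.83
ee_pos: [510.4, -210.9, 11.9]
ee_rot: [[0.009, -0.036, -0.999], [-0.002, -0.999, 0.036], [-1.0, 0.002, -0.009]]
force: [17.3, 3.9, 2.8]
gripper_width: -0.1
```

>>> {"api": "play_rows", "payload": {"commands": [{"fingers":0,"x":0.5,"y":0,"z":0,"wx":0,"wy":0,"wz":0},{"fingers":0,"x":1.5,"y":0,"z":0,"wx":0,"wy":0,"wz":0},{"fingers":0,"x":2,"y":0,"z":2,"wx":0,"wy":0,"wz":0},{"fingers":0,"x":2,"y":0,"z":6,"wx":0,"wy":0,"wz":0},{"fingers":0,"x":2,"y":0,"z":10,"wx":0,"wy":0,"wz":0},{"fingers":0,"x":2,"y":0,"z":14,"wx":0,"wy":0,"wz":0},{"fingers":0,"x":2,"y":0,"z":18,"wx":0,"wy":0,"wz":0},{"fingers":0,"x":2,"y":3,"z":20,"wx":0,"wy":0,"wz":0},{"fingers":0,"x":0,"y":7,"z":20,"wx":0,"wy":0,"wz":0},{"fingers":0,"x":-3,"y":11,"z":20,"wx":0,"wy":0,"wz":0},{"fingers":0,"x":-6,"y":15,"z":20,"wx":0,"wy":0,"wz":0},{"fingers":0,"x":-9,"y":18,"z":20,"wx":0,"wy":0,"wz":0}]}}

```text
time: 26.83
ee_pos: [427.3, -43.6, 210.1]
ee_rot: [[-0.002, -0.036, -0.999], [0.0, -0.999, 0.036], [-1.0, -0.0, 0.002]]
force: [0.9, 0.8, -0.1]
gripper_width: -0.2
```

>>> {"api": "play_rows", "payload": {"commands": [{"fingers":0,"x":-2,"y":3,"z":0,"wx":0,"wy":0,"wz":0},{"fingers":0,"x":-3,"y":5,"z":0,"wx":0,"wy":0,"wz":0},{"fingers":0,"x":-3,"y":6,"z":0,"wx":0,"wy":0,"wz":0},{"fingers":0,"x":-3,"y":6,"z":0,"wx":0,"wy":0,"wz":0},{"fingers":0,"x":-3,"y":6,"z":0,"wx":0,"wy":0,"wz":0}]}}

```text
time: 27.25
ee_pos: [398.7, 15.2, 210.4]
ee_rot: [[-0.001, -0.034, -0.999], [-0.0, -0.999, 0.034], [-1.0, 0.001, 0.001]]
force: [0.4, -0.3, 0.3]
gripper_width: 0.3
```

```bash
python3 look2.py q9 "(160,90,430,345)" "(120,130,430,300)"
python3 - <<'E'
from h import *
f=eyes.grab_frame("top"); g=eyes.grab_frame("side"); cv2.imwrite('pics/fin_t.png',f['frame']); cv2.imwrite('pics/fin_s.png',g['frame'])
# bay inverse for module edges
for fr,b,k,n in((f,(300,165,420,290),4.7,'pics/fin_tc.png'),):
    cv2.imwrite(n,cv2.resize(fr['frame'][b[1]:b[3],b[0]:b[2]],None,fx=k,fy=k,interpolation=cv2.INTER_CUBIC))
E
```

```text
t 27.25 pos [398.7  15.2 210.4] F [ 0.43 -0.29  0.29] M [0. 0. 0.] w 0.3
```

View pics/q9s.png

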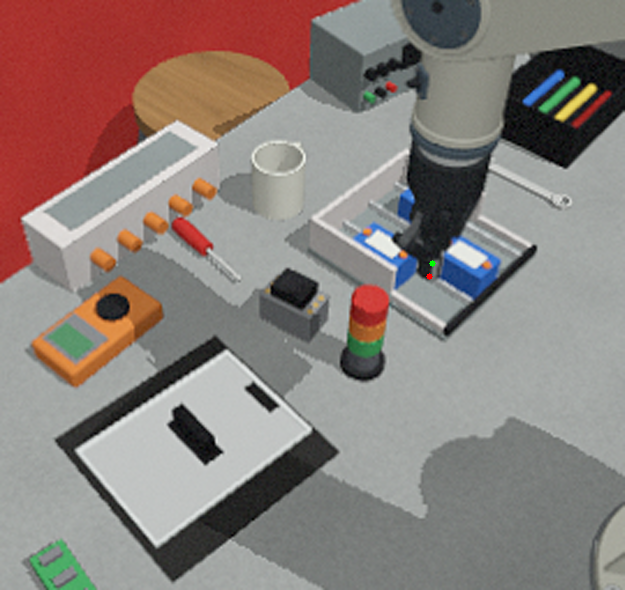

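View pics/q9t.png

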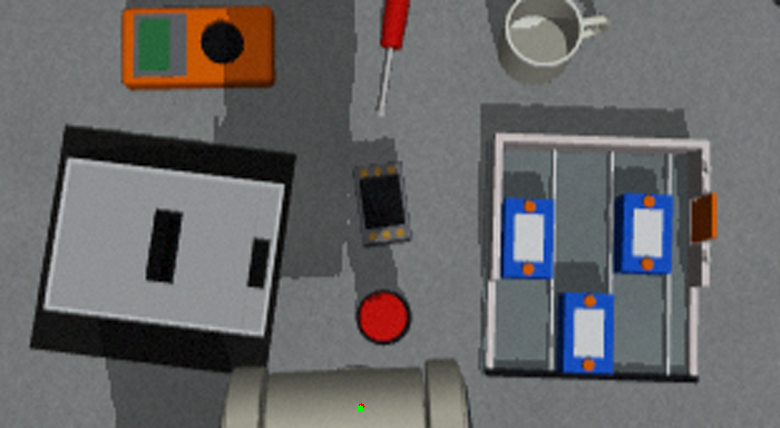

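View pics/fin_tc.png

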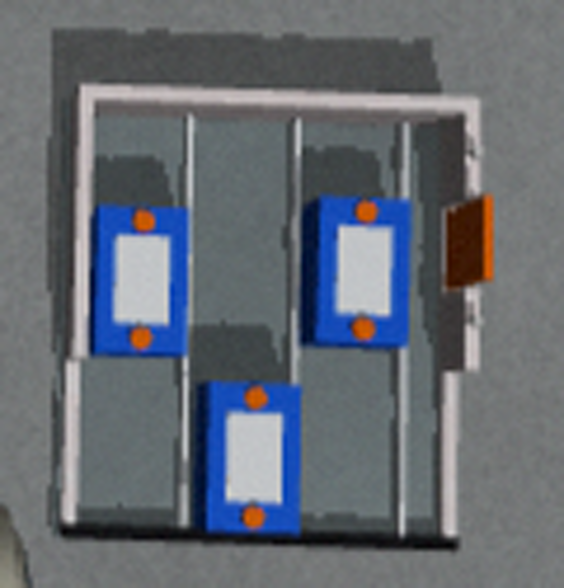

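Run:
```python
from h import *
print(workorder.close_job()); st()
```

```text
the job is handed in; nothing more can be done
None
the job is handed in; nothing more can be done
```

The job is done and handed in after about 27 s of the 72 s allowed; the hand-in gave no verdict.

- **Cover:** I pressed the tab until the cover's right side popped up at about 9 N. I lifted the cover by its rib and laid it flat on the mat, aligned with it and about 4 mm off centre by the pictures.
- **Modules:** I nudged two modules from behind. The left one dragged at about 1 to 2 N and moved about 11 mm, so it is a dummy. The middle one dragged at 4.4 to 5.8 N, so it is the heavy one. I slid it forward until it stalled at the lip, with the force reaching 17 N and no further motion.
- **Not tested:** I did not feel the right module. It is taken to be light because only one is heavy and the middle one's drag is in the range given for it. It was not touched.
- **Last pictures:** The cover is inside the mat edges, the middle module is at the lip, and the other two are in their lanes. The bystanders look undisturbed and the arm is clear of everything.

**Disagreements:**
- The reported TCP lay about 22 mm beyond the real fingertips. My first presses passed over the tab without contact; I found the offset by touching the bench, at up to 27 N, and corrected for it.
- The side camera read a few millimetres off the top camera in y, about 3 mm on the mat and 4 to 5 mm on the tab, against the stated 2 mm calibration.

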